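# Move the charged battery pack from its dock to the bench balance and bolt it in

### The arm

A 6-joint arm with a two-finger parallel gripper is mounted at the origin on the work surface. World frame = base frame: x ahead of the robot, y to its left, z up, the work surface at z = 0. Lengths are in m, angles in degrees, forces in N, time in s.
With the tool pointing down it reaches from about 0.375 to 0.9 m from the base axis. Payload 3.1 kg.
Tool frame: the origin (TCP) lies at the very end of the fingers, on their centre line; the grasp point (between the pads) lies 19 mm behind it (bot.tcp_to_grasp is the distance from the TCP to the grasp point, in m); z points along the fingers, y is the line along which they close (so a half turn about z gives the same grasp; the last joint's range is limited). The gripper opens to 87 mm and grips with 3 to 60 N. Pads are 19 mm wide; open, the fingers measure 117 mm over their backs; the gripper's body (75 mm by 190 mm) begins 51 mm behind the grasp point.
Start: joints at [-86.259, 30.224, 82.088, -0, 67.689, -10.227], TCP at [0.151, -0.606, 0.196] pointing down, gripper open.
Joint ranges: [-176.69, 176.69], [-43.24, 126.21], [12.49, 139.97], [-82, 262], [0, 151.66], [-163.58, 163.58]. Speed limits (degrees/s): [159.86, 159.86, 180, 180, 180, 180].

### API

Orientations are given as a 3x3 rotation matrix whose columns are the frame's x, y, z axes.
In Python, from rig import telemetry, capture, camera_info, job, bot gives the robot as it stands. The module is installed in compiled form; this text tells all that it offers.
- The arm moves only by the tool carry_out, never from a script. Its argument "deltas" is a list that holds one entry, the list of rows, each a list of 7 numbers: the shift along the tool's x, y, z scaled (see below), then the turn, a rotation vector about the tool's x, y, z scaled (see below), then the closure, from -1 (fully open) to 1 (shut). In form: [[[dx, dy, dz, ax, ay, az, claw], ...]]. A call has exactly 10 rows; each row is the pose to reach, as a shift and turn from the pose commanded when the call began, along the tool's axes at that moment, turning the shorter way round; what a row does not reach only later rows make up. The controller multiplies each number of a shift by 15 cm and each number of a turn by 360 degrees. A row lasts 1/12 s, in which the tool goes at most 41.7 mm and 7.16 degrees, less where a joint would pass 70% of its speed; a pose out of reach is approached as far as the arm can. A call with a number of a shift or a turn outside -1 to 1 is refused whole. A call with a gripper value outside its range is refused whole. The fingers move at their own pace and stop on an object; the grip force is fixed at half the most. Time passes only in rows, so rows that repeat a pose let the fingers close, or fill a call up. It gives the time, the measured TCP pose, the force, the opening and the grip force at its end, in the units of the state.
- telemetry.read_state(): the state, without advancing time (a new reading comes with each control period).
- capture(name): name is "side" or "top"; returns the picture (480x640x3 uint8, red, green, blue); there is no depth.
- camera_info(name): a dict with "mtx" (3x3 intrinsics, pixels), "cam_to_world" (4x4, takes a point from camera to world coordinates). Camera axes: x right, y down, z forward; pixel columns grow to the right and rows downward; lengths in m; the calibration is good to about 2 mm. A picture is of the moment at which its call begins. camera_info takes no time and is no camera call.
- job.hand_in(): hands the job in; it is judged then, once.
The state is a dict: "time_s": time; "joint_positions": joint angles; "qvel": joint speeds; "tau": joint torques, N m; "position": TCP position; "tcp_rot": TCP orientation; "force": force on the tool from outside, world axes, zero at the start; "moment": the same for the moment, N m; "opening": opening from 0.0 (shut) to 1.0 (fully open); "grasp_force": force on a finger pad.
Only numpy, scipy, OpenCV 4.12 (cv2) and the standard library are available. Lean on these libraries where they do the work, as an engineer would, in place of code of your own. Each camera call takes 0.05 s, during which the arm holds its last target. There are 200 camera calls.

### The job

The battery pack in the charging dock is charged: pull it straight out by its lug against the dock's sprung catch, lay it flat on the bench and let go of it. Then take it again across the middle of its body, set it down flat and fully home in the battery bay of the balance with its lug between the bolt guide and the keeper, and slide the bolt across over the lug all the way into the keeper. Do not drop the pack, and leave the bowl, the weight and the brush where they are.

Things in the scene. Friction and masses are not known exactly. Their poses are not given: they have to be found in the camera images.
- pack: Grey battery pack, 0.35-0.65 kg. Body 100 (x) x 56 (y) x 40 mm; at its -x end a gripping lug 45 long (x -50 to -95), 30 wide, 6 to 32 mm above the underside. Origin: centre of the body's underside. +x is the nose (goes into the dock), z up. Each side has an upright catch notch at x 16 to 34 mm, 6 mm deep; its sides are plain from x -50 to 16.
- pack_lug (a point): Centre of the pack's lug: 72.5 mm from the pack's origin along its -x, 19 mm above its underside. Axes as the pack's.
- dock: Fixed white charging dock 107 (x) x 83 (y) x 58 mm high with a roof. Origin: on the bench under the docked pack's origin; axes as the docked pack's. Side clearance 1.5 mm, 4 mm above; floor 8 mm above the bench.
- bay (a point): Centre of the bay's floor on the fixed beige balance, 20 mm above the bench; x to the weighing pan, y to the lug end, z up. Seated, the pack's origin is here, nose to -y, lug to +y. Open above, 62 (x) x 106 mm (y) inside; walls 16 to 20 mm high, none on the long sides for y -28 to 28 mm: finger room down to the floor. The housing starts at x 68 mm, 50 mm above this floor; pan 63 mm.
- bolt_knob (a point): Centre of the top of the bolt's upright steel knob, 14 mm across, 99 mm above the bench, 32 mm of it clear above the bolt bar. Bolt open: 101 mm towards -x, 74.5 towards +y of the bay's centre. It moves with the bolt along the bay's +x between two bridges of the guide, their tops 28 mm below the knob's top. Axes as the bay's.
- bolt (a joint): Travel of the bolt, a 12 mm round steel bar, along the bay's +x, in m: 0 fully open (its tip beside the gap), 0.056 fully shut (tip in the keeper's far half). It stays where it is left and takes 3 N to slide. It passes 3 mm above the lug of a seated pack and is blocked by one that is not home.
- tin: Loose steel sample bowl, 84 mm across, 50 mm high, behind the dock. Origin: centre of its underside. Leave alone.
- weight: Loose brass calibration weight with a knob, 42 mm across, 70 mm high, beside the dock. Origin: centre of its underside. Leave alone.
- brush: Loose sieve brush, 200 mm long, lying on the bench between dock and balance. Leave alone.
- dock_mouth (a point): Centre of the dock's open face, 42 mm from its origin towards -x, 28 mm above the bench. The lug and 8 mm of the pack's body stand out of it. Two sprung rollers in the dock's side walls sit in the pack's notches: about 14 N along the dock's -x pulls it free; the nose leaves the mouth after 92 mm of travel.
- keeper (a point): Centre of the keeper's hole (bolt axis), 33 mm along x, 74.5 along y, 41 mm above the bay's centre. The keeper block spans bay x 21 to 45, y 60 to 90 mm, the bolt guide x -125 to -21 at the same y; both rise 51 mm above the bay's floor. The seated lug lies in the 42 mm gap between them, too narrow for fingers beside the lug. Axes as the bay's.
Things that resemble listed ones, but are neither listed nor needed, are in the scene too. There is more than one size of the pack; the job needs the largest.

How it is judged:
By the outcome, as a careful person would: the job done as asked, in the order asked, and still so for the second after the job is handed in, with the robot touching nothing.
It also fails if it takes over 67 s, if anything falls off the work surface, if the arm or the gripper's body presses on something with over 40 N, if the wrist force passes 120 N, or if a joint passes its speed limit or range.

## Working session

There is one attempt and no reset: what is moved stays moved. The work goes in short steps, Python scripts to look and compute and a tool call to move; the robot and the scene stay as the last step left them, time stands still between calls to the robot, and variables do not carry over. Pictures are saved under pics/ and viewed, at most 10 in all, crops included, and the job is handed in when it is done.

Besides the shell and the picture viewer there is one more tool, called after "Request:" as name([rows], argument=value, ...), one row to a line, values as JSON. carry_out: Moves the arm, as the interface text tells. Its arguments: {"type":"object","properties":{"deltas":{"type":"array","items":{"type":"array","items":{"type":"array","items":{"type":"number"}}}}},"required":["deltas"]}

```bash
mkdir -p pics
python3 - <<'E'
from rig import telemetry, capture, camera_info, bot
import cv2
for n in("top","side"):
    cv2.imwrite(f"pics/{n}0.png",capture(n)[:,:,::-1]); c=camera_info(n); print(n,c["mtx"].round(1).tolist(),c["cam_to_world"].round(4).tolist())
s=telemetry.read_state();print({k:s[k] for k in("time_s","position","tcp_rot","force","opening","grasp_force")})
E
```

```text
top [[513.6, 0.0, 322.9], [0.0, 513.6, 241.0], [0.0, 0.0, 1.0]] [[0.0224, -0.9871, 0.1588, 0.4548], [-0.9997, -0.0209, 0.0108, -0.02], [-0.0073, -0.159, -0.9872, 1.069], [0.0, 0.0, 0.0, 1.0]]
side [[477.2, 0.0, 316.8], [0.0, 477.2, 236.5], [0.0, 0.0, 1.0]] [[0.8882, -0.3565, 0.2899, 0.3235], [-0.4594, -0.676, 0.5762, -0.5603], [-0.0095, -0.6449, -0.7642, 0.8426], [0.0, 0.0, 0.0, 1.0]]
{'time_s': 0.1, 'position': array([ 0.15085282, -0.60579734,  0.19468204]), 'tcp_rot': array([[ 9.70423775e-01,  2.41407690e-01, -1.54531569e-04],
       [ 2.41407534e-01, -9.70421915e-01,  1.92625747e-03],
       [ 3.15052546e-04, -1.90659114e-03, -9.99998133e-01]]), 'force': array([-0.16819723, -0.13590122,  0.17626027]), 'opening': 1.0002744618313248, 'grasp_force': 0.0}
```

View pics/top0.png

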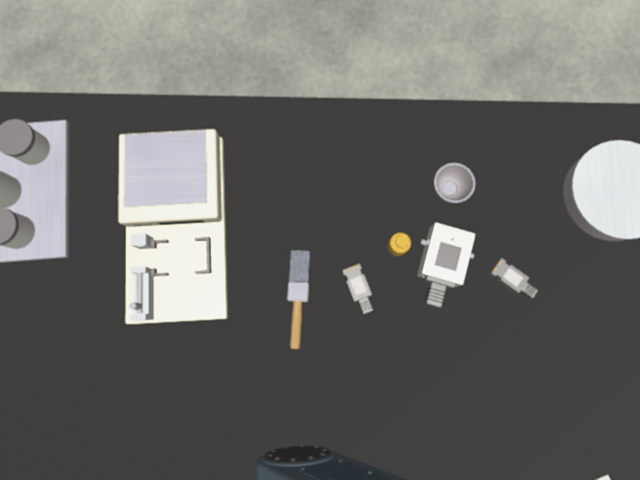

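View pics/side0.png

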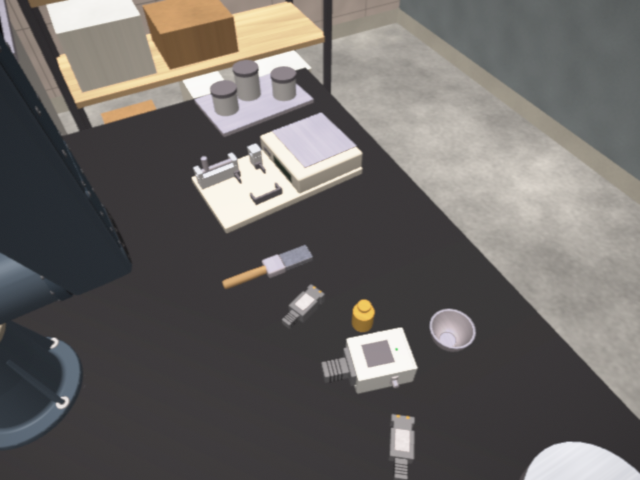

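The top picture shows the dock at about (447,255) with its lug at (436,293), the balance bay at about (175,260), and the bolt guide, knob and keeper on its left side. The brush is at (298,300), the weight at (400,244) and the bowl at (455,183). There are two smaller decoy packs. I'll take enlarged crops to measure from.

```bash
cat > h.py <<'E'
import numpy as np, cv2
from rig import camera_info
def ray(n,p):
    c=camera_info(n); T=c["cam_to_world"]; d=T[:3,:3]@np.linalg.inv(c["mtx"])@[p[0],p[1],1]; return T[:3,3],d
def onz(n,p,z):
    o,d=ray(n,p); return o+d*(z-o[2])/d[2]
def two(a,b):
    (o,d),(q,e)=ray("top",a),ray("side",b); s=np.linalg.lstsq(np.c_[d,-e],q-o,rcond=None)[0]
    A,B=o+s[0]*d,q+s[1]*e; return (A+B)/2,np.linalg.norm(A-B)
def proj(n,P):
    c=camera_info(n); T=np.linalg.inv(c["cam_to_world"]); q=c["mtx"]@(T[:3,:3]@P+T[:3,3]); return q[:2]/q[2]
E
python3 - <<'E'
import cv2,numpy as np
t=cv2.imread("pics/top0.png");s=cv2.imread("pics/side0.png")
def g(im,x,y,w,h,k):return cv2.resize(im[y:y+h,x:x+w],None,fx=k,fy=k,interpolation=cv2.INTER_CUBIC)
a=np.hstack([g(t,115,215,66*2,120,3),g(t,410,215,80,120,3)])
cv2.imwrite("pics/c1.png",cv2.resize(a,None,fx=1.25,fy=1.25))
a=np.hstack([g(s,185,120,110,110,4),g(s,318,320,90,110,4)])
cv2.imwrite("pics/c2.png",a); print(a.shape)
E
```

```text
(440, 800, 3)
```

View pics/c1.png

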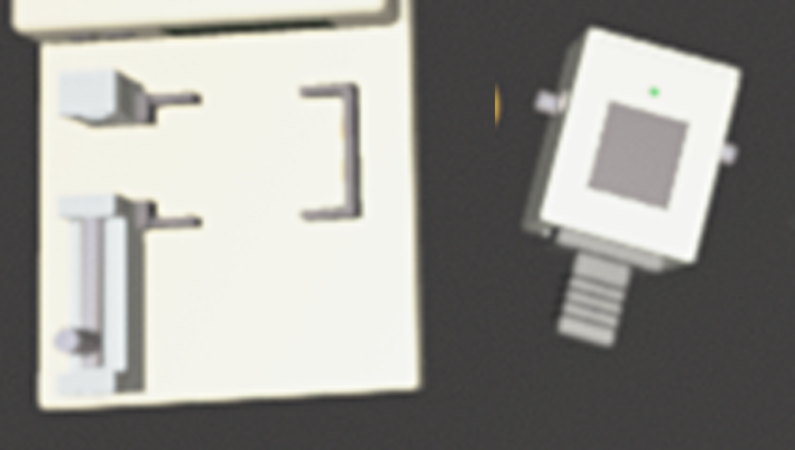

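View pics/c2.png

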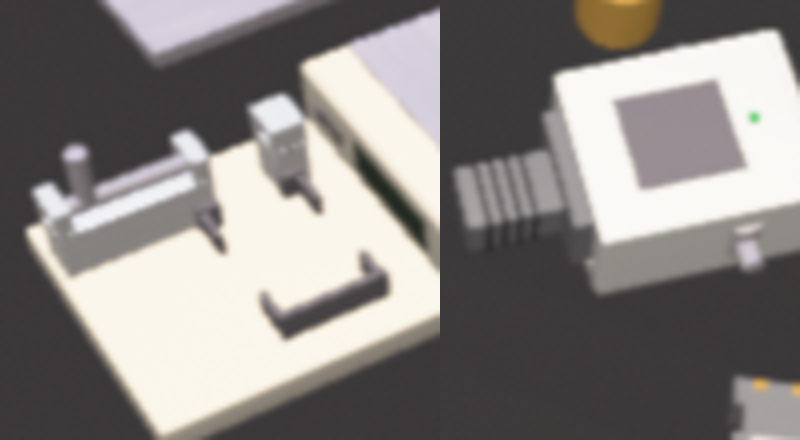

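c1 (top view) shows the dock roof corners, the lug end, the U-shaped nose wall and side wall tips of the bay, and the knob, keeper and guide. c2 (side view) confirms them. Next I'll turn these pixels into positions.

Run:
```python
from h import *
L=lambda u,v:(115+u/3.75-.4,215+v/3.75-.4); R=lambda u,v:(410+(u-495)/3.75-.4,215+v/3.75-.4)
A=lambda u,v:(185+u/4-.4,120+v/4-.4); B=lambda u,v:(318+(u-440)/4-.4,320+v/4-.4)
np.set_printoptions(precision=4,suppress=True)
ang=lambda v:np.degrees(np.arctan2(v[1],v[0]))
c=[onz("top",R(*p),.058) for p in((591,26),(741,70),(693,263),(540,218))]
ctr=np.mean(c,0); print("roof",ctr,[np.linalg.norm(c[i]-c[i-1]) for i in range(4)],ang(c[0]-c[3]),ang(c[1]-c[2]),ang(c[0]-c[1])-90,ang(c[3]-c[2])-90)
s=[onz("side",B(*p),.058) for p in((555,75),(775,32),(605,243))]; print("side roof",s,"top",c)
l=[onz("top",R(*p),.040) for p in((557,330),(612,346),(577,255),(632,265))]; print("lug end",(l[0]+l[1])/2,ang(l[0]-l[1])-90,np.linalg.norm(l[0]-l[1]))
print("lug end side",onz("side",B(457,170),.040),onz("side",B(470,215),.040))
print("knob",two(L(70,342),A(76,152)))
for n,a,b in(("k++",(60,72),(285,95)),("k+-",(118,70),(302,118))): print(n,two(L(*a),A(*b)), onz("top",L(*a),.071),onz("side",A(*b),.071))
t=[onz("top",L(*p),.038) for p in((200,98),(200,222),(302,92),(302,215))]; print("tips",t,np.mean(t,0))
b=[onz("top",L(*p),.02) for p in((38,408),(420,388),(40,42))]; print("base",b,ang(b[0]-b[1])-90,ang(b[2]-b[0]))
w=[onz("top",L(*p),.038) for p in((357,84),(357,217))]; print("nosewall outer",w,ang(w[0]-w[1]))
```

```text
roof [ 0.599  -0.2587  0.058 ] [np.float64(0.10720612060359186), np.float64(0.08237874735067774), np.float64(0.10681174980471594), np.float64(0.08271993447198335)] -15.158614449937144 -14.974360605424316 -15.629548361992832 -15.35405843205612
side roof [array([ 0.5572, -0.2094,  0.058 ]), array([ 0.6582, -0.2374,  0.058 ]), array([ 0.5367, -0.2887,  0.058 ])] top [array([ 0.6618, -0.233 ,  0.058 ]), array([ 0.6396, -0.3123,  0.058 ]), array([ 0.5364, -0.2847,  0.058 ]), array([ 0.5583, -0.2049,  0.058 ])]
lug end [ 0.4969 -0.2312  0.04  ] -15.021824286337392 0.030009236492933678
lug end side [ 0.5    -0.2221  0.04  ] [ 0.4952 -0.2437  0.04  ]
knob (array([0.4802, 0.3442, 0.099 ]), np.float64(0.0003032108779687382))
k++ (array([0.6226, 0.3728, 0.0675]), np.float64(0.0005228326046684588)) [0.6218 0.3715 0.071 ] [0.6215 0.3686 0.071 ]
k+- (array([0.6224, 0.3405, 0.0727]), np.float64(0.0016672455235633436)) [0.6235 0.3409 0.071 ] [0.6222 0.3426 0.071 ]
tips [array([0.6146, 0.307 , 0.038 ]), array([0.5471, 0.3023, 0.038 ]), array([0.6191, 0.2517, 0.038 ]), array([0.5521, 0.2475, 0.038 ])] [0.5832 0.2771 0.038 ]
base [array([0.4464, 0.3883, 0.02  ]), array([0.4616, 0.1826, 0.02  ]), array([0.647 , 0.4041, 0.02  ])] 4.241844714982037 4.485642918491916
nosewall outer [array([0.6241, 0.222 , 0.038 ]), array([0.5516, 0.2178, 0.038 ])] 3.2901818059784933
```

```bash
cat >> h.py <<'E'
def to(x,y,z,yaw):
    "shift (units of 15 cm, tool axes) and turn (units of 360 deg) from the measured pose to a tool-down pose"
    from rig import telemetry
    from scipy.spatial.transform import Rotation as Ro
    s=telemetry.read_state(); R=s["tcp_rot"]; a=np.radians(yaw); c,n=np.cos(a),np.sin(a)
    G=np.array([[c,n,0],[n,-c,0],[0,0,-1.]])
    d=R.T@(np.array([x,y,z])-s["position"])/.15; w=Ro.from_matrix(R.T@G).as_rotvec()/(2*np.pi)
    print("t",round(s["time_s"],2),"pos",s["position"].round(4),"yaw",np.degrees(np.arctan2(R[1,0],R[0,0])).round(2),"F",s["force"].round(1),"op",round(s["opening"]*87,1),"grip",round(s["grasp_force"],1))
    print("delta",d.round(3),w.round(4))
E
python3 -c "
from h import *
to(.518,-.2377,.13,89);to(.518,-.2377,.13,164.8)"
```

```text
t 0.1 pos [ 0.1509 -0.6058  0.1947] yaw 13.97 F [-0.2 -0.1  0.2] op 87.0 grip 0.0
delta [ 2.968 -1.79   0.436] [-2.000e-04 -2.000e-04 -2.084e-01]
t 0.1 pos [ 0.1509 -0.6058  0.1947] yaw 13.97 F [-0.2 -0.1  0.2] op 87.0 grip 0.0
delta [ 2.968 -1.79   0.436] [-0.00e+00 -4.00e-04 -4.19e-01]
```

Request:
carry_out([
  [[0.1,-0.06,0.01,0,0,-0.014,-1],[0.2,-0.12,0.02,0,0,-0.028,-1],[0.3,-0.18,0.03,0,0,-0.042,-1],[0.4,-0.24,0.04,0,0,-0.056,-1],[0.5,-0.3,0.05,0,0,-0.07,-1],[0.6,-0.36,0.06,0,0,-0.084,-1],[0.7,-0.42,0.07,0,0,-0.098,-1],[0.8,-0.48,0.08,0,0,-0.112,-1],[0.9,-0.54,0.09,0,0,-0.126,-1],[1.0,-0.6,0.1,0,0,-0.14,-1]],
])

```text
time_s: 0.93
position: [0.2752, -0.4819, 0.1801]
tcp_rot: [[0.429, 0.903, -0.0], [0.903, -0.429, 0.001], [0.001, -0.001, -1.0]]
force: [0.3, 0.3, -0.5]
opening: 1.0
grasp_force: 0.0
```

```bash
python3 -c "
from h import *
to(.518,-.2377,.13,164.8)"
```

```text
t 0.93 pos [ 0.2752 -0.4819  0.1801] yaw 64.62 F [ 0.3  0.3 -0.5] op 87.0 grip 0.0
delta [2.165 0.765 0.335] [ 0.000e+00 -2.000e-04 -2.783e-01]
```

Request:
carry_out([
  [[0.1,0.035,0.01,0,0,-0.015,-1],[0.2,0.07,0.03,0,0,-0.03,-1],[0.3,0.105,0.04,0,0,-0.045,-1],[0.4,0.14,0.06,0,0,-0.06,-1],[0.5,0.175,0.07,0,0,-0.075,-1],[0.6,0.21,0.09,0,0,-0.09,-1],[0.7,0.245,0.1,0,0,-0.105,-1],[0.8,0.28,0.12,0,0,-0.12,-1],[0.9,0.315,0.13,0,0,-0.135,-1],[1.0,0.35,0.15,0,0,-0.15,-1]],
])

```text
time_s: 1.77
position: [0.3874, -0.3696, 0.1577]
tcp_rot: [[-0.479, 0.878, -0.0], [0.878, 0.479, 0.0], [0.001, -0.0, -1.0]]
force: [-0.4, -0.6, -0.2]
opening: 1.001
grasp_force: 0.0
```

```bash
python3 -c "
from h import *
to(.518,-.2377,.13,164.8)"
```

```text
t 1.77 pos [ 0.3874 -0.3696  0.1577] yaw 118.63 F [-0.4 -0.6 -0.2] op 87.1 grip 0.0
delta [0.354 1.186 0.185] [ 0.000e+00 -1.000e-04 -1.282e-01]
```

Request:
carry_out([
  [[0.035,0.12,0.02,0,0,-0.013,-1],[0.07,0.24,0.04,0,0,-0.026,-1],[0.105,0.36,0.06,0,0,-0.039,-1],[0.14,0.48,0.08,0,0,-0.052,-1],[0.175,0.6,0.1,0,0,-0.065,-1],[0.21,0.7,0.12,0,0,-0.078,-1],[0.24,0.8,0.14,0,0,-0.091,-1],[0.27,0.9,0.16,0,0,-0.104,-1],[0.3,1.0,0.18,0,0,-0.117,-1],[0.3,1.0,0.18,0,0,-0.128,-1]],
])

```text
time_s: 2.6
position: [0.4986, -0.2571, 0.1301]
tcp_rot: [[-0.965, 0.262, -0.0], [0.262, 0.965, 0.002], [0.001, 0.002, -1.0]]
force: [0.5, -0.6, 0.3]
opening: 1.001
grasp_force: 0.0
```

```bash
python3 -c "
from h import *
to(.518,-.2377,.01,164.8)"
```

```text
t 2.6 pos [ 0.4986 -0.2571  0.1301] yaw 164.79 F [ 0.5 -0.6  0.3] op 87.1 grip 0.0
delta [-0.091  0.158  0.801] [ 0.0003 -0.0002 -0.    ]
```

Request:
carry_out([
  [[-0.04,0.07,0.05,0,0,0,-1],[-0.08,0.14,0.15,0,0,0,-1],[-0.09,0.158,0.28,0,0,0,-1],[-0.09,0.158,0.4,0,0,0,-1],[-0.09,0.158,0.52,0,0,0,-1],[-0.09,0.158,0.63,0,0,0,-1],[-0.09,0.158,0.71,0,0,0,-1],[-0.09,0.158,0.76,0,0,0,-1],[-0.09,0.158,0.79,0,0,0,-1],[-0.09,0.158,0.79,0,0,0,-1]],
])

```text
time_s: 3.43
position: [0.5166, -0.24, 0.0117]
tcp_rot: [[-0.963, 0.269, -0.001], [0.269, 0.963, 0.001], [0.001, 0.001, -1.0]]
force: [0.1, 0.2, 0.6]
opening: 0.998
grasp_force: 0.0
```

Run:
```python
from h import *
to(.518,-.2377,.01,164.8)
from rig import capture
a=capture("top")[190:350,360:520];b=capture("side")[290:450,290:450]
cv2.imwrite("pics/g1.png",cv2.resize(np.hstack([a,b])[:,:,::-1],None,fx=2.5,fy=2.5,interpolation=2))
```

```text
t 3.43 pos [ 0.5166 -0.24    0.0117] yaw 164.41 F [0.1 0.2 0.6] op 86.8 grip 0.0
delta [-0.005  0.017  0.011] [ 0.0001 -0.0002 -0.0011]
```

View pics/g1.png

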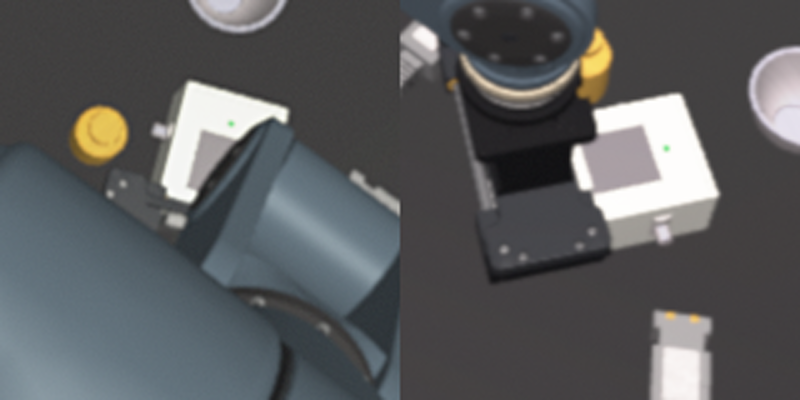

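The gripper straddles the lug in front of the dock, clear of the weight and the dock's walls. I'll trim the position and close.

Request:
carry_out([
  [[-0.005,0.015,0.01,0,0,-0.001,-1],[-0.005,0.015,0.01,0,0,-0.001,1],[-0.005,0.015,0.01,0,0,-0.001,1],[-0.005,0.015,0.01,0,0,-0.001,1],[-0.005,0.015,0.01,0,0,-0.001,1],[-0.005,0.015,0.01,0,0,-0.001,1],[-0.005,0.015,0.01,0,0,-0.001,1],[-0.005,0.015,0.01,0,0,-0.001,1],[-0.005,0.015,0.01,0,0,-0.001,1],[-0.005,0.015,0.01,0,0,-0.001,1]],
])

```text
time_s: 4.37
position: [0.5182, -0.2384, 0.011]
tcp_rot: [[-0.965, 0.262, -0.0], [0.262, 0.965, 0.0], [0.0, 0.0, -1.0]]
force: [-0.5, -1.7, -0.7]
opening: 0.403
grasp_force: 0.0
```

```bash
python3 -c "
from h import *
to(.518,-.2377,.01,164.8)"
```

```text
t 4.37 pos [ 0.5182 -0.2384  0.011 ] yaw 164.81 F [-0.5 -1.7 -0.7] op 35.1 grip 0.0
delta [0.003 0.004 0.007] [ 0. -0.  0.]
```

Request:
carry_out([
  [[0,0,0,0,0,0,1],[0,0,0,0,0,0,1],[0,0,0,0,0,0,1],[0,0,0,0,0,0,1],[0,0,0,0,0,0,1],[0,0,0,0,0,0,1],[0,0,0,0,0,0,1],[0,0,0,0,0,0,1],[0,0,0,0,0,0,1],[0,0,0,0,0,0,1]],
])

```text
time_s: 5.2
position: [0.5182, -0.2384, 0.011]
tcp_rot: [[-0.965, 0.262, -0.0], [0.262, 0.965, -0.0], [0.0, -0.0, -1.0]]
force: [-0.9, -0.7, 0.2]
opening: 0.33
grasp_force: 30.0
```

Request:
carry_out([
  [[0.015,0,0,0,0,0,1],[0.03,0,0,0,0,0,1],[0.05,0,0,0,0,0,1],[0.07,0,0,0,0,0,1],[0.09,0,0,0,0,0,1],[0.11,0,0,0,0,0,1],[0.13,0,0,0,0,0,1],[0.15,0,0,0,0,0,1],[0.17,0,0,0,0,0,1],[0.19,0,0,0,0,0,1]],
])

```text
time_s: 6.03
position: [0.4896, -0.2303, 0.0109]
tcp_rot: [[-0.965, 0.262, -0.002], [0.262, 0.965, 0.001], [0.002, 0.001, -1.0]]
force: [-1.7, -1.0, -0.7]
opening: 0.331
grasp_force: 30.0
```

Run:
```python
from h import *
to(.518,-.2377,.01,164.8)
from rig import capture
a=capture("top")[200:340,380:520];b=capture("side")[290:430,300:440]
cv2.imwrite("pics/g2.png",cv2.resize(np.hstack([a,b])[:,:,::-1],None,fx=2.8,fy=2.8,interpolation=2))
```

```text
t 6.03 pos [ 0.4896 -0.2303  0.0109] yaw 164.81 F [-1.7 -1.  -0.7] op 28.8 grip 30.0
delta [-0.195  0.002  0.006] [ 0.0001 -0.0003  0.    ]
```

View pics/g2.png

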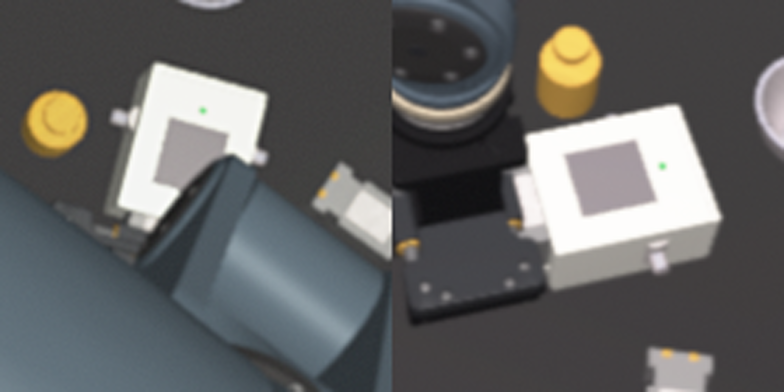

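The pack is following: its body now shows between the fingers and the mouth in the side view, around (530,205). I'll pull it the rest of the way.

Request:
carry_out([
  [[0.05,0,0,0,0,0,1],[0.11,0,0,0,0,0,1],[0.18,0,0,0,0,0,1],[0.25,0,0,0,0,0,1],[0.32,0,0,0,0,0,1],[0.39,0,0,0,0,0,1],[0.46,0,0,0,0,0,1],[0.52,0,0,0,0,0,1],[0.56,0,0,0,0,0,1],[0.57,0,0,0,0,0,1]],
])

```text
time_s: 6.97
position: [0.4061, -0.2072, 0.0109]
tcp_rot: [[-0.965, 0.262, -0.003], [0.262, 0.965, 0.002], [0.003, 0.001, -1.0]]
force: [-1.0, 0.1, -2.4]
opening: 0.33
grasp_force: 30.0
```

Run:
```python
from h import *
to(.518,-.2377,.003,164.8)
from rig import capture
a=capture("top")[200:340,380:520];b=capture("side")[290:430,260:400]
cv2.imwrite("pics/g3.png",cv2.resize(np.hstack([a,b])[:,:,::-1],None,fx=2.8,fy=2.8,interpolation=2))
```

```text
t 6.97 pos [ 0.4061 -0.2072  0.0109] yaw 164.79 F [-1.   0.1 -2.4] op 28.7 grip 30.0
delta [-0.773 -0.001  0.05 ] [ 0.0002 -0.0005 -0.    ]
```

View pics/g3.png

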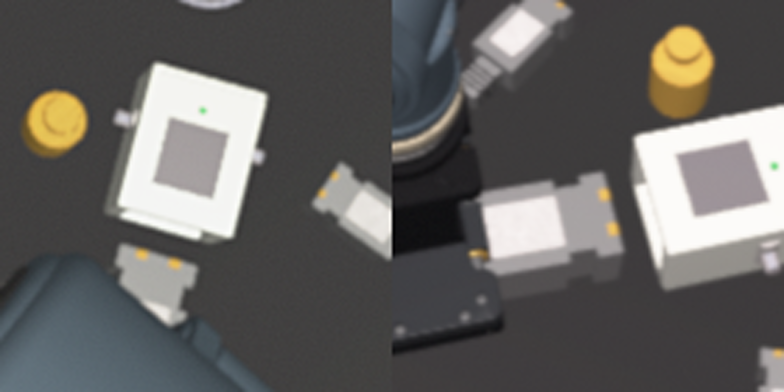

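The pack is fully out, with a visible gap to the mouth, and held level. I'll lower it 8 mm.

Request:
carry_out([
  [[0,0,0.01,0,0,0,1],[0,0,0.02,0,0,0,1],[0,0,0.03,0,0,0,1],[0,0,0.035,0,0,0,1],[0,0,0.04,0,0,0,1],[0,0,0.045,0,0,0,1],[0,0,0.048,0,0,0,1],[0,0,0.05,0,0,0,1],[0,0,0.052,0,0,0,1],[0,0,0.052,0,0,0,1]],
])

```text
time_s: 7.9
position: [0.4082, -0.2085, 0.0032]
tcp_rot: [[-0.965, 0.262, -0.0], [0.262, 0.965, 0.0], [0.0, 0.0, -1.0]]
force: [-1.2, 0.1, -1.9]
opening: 0.329
grasp_force: 30.0
```

Request:
carry_out([
  [[0,0,0.003,0,0,0,1],[0,0,0.006,0,0,0,1],[0,0,0.006,0,0,0,1],[0,0,0.006,0,0,0,1],[0,0,0.006,0,0,0,1],[0,0,0.006,0,0,0,1],[0,0,0.006,0,0,0,1],[0,0,0.006,0,0,0,1],[0,0,0.006,0,0,0,1],[0,0,0.006,0,0,0,1]],
])

```text
time_s: 8.73
position: [0.4083, -0.2085, 0.003]
tcp_rot: [[-0.965, 0.262, 0.0], [0.262, 0.965, -0.0], [-0.0, -0.0, -1.0]]
force: [-2.5, 2.2, 5.5]
opening: 0.33
grasp_force: 30.0
```

Request:
carry_out([
  [[0,0,0,0,0,0,0.2],[0,0,0,0,0,0,-0.2],[0,0,0,0,0,0,-1],[0,0,0,0,0,0,-1],[0,0,0,0,0,0,-1],[0,0,0,0,0,0,-1],[0,0,0,0,0,0,-1],[0,0,0,0,0,0,-1],[0,0,0,0,0,0,-1],[0,0,0,0,0,0,-1]],
])

```text
time_s: 9.57
position: [0.4082, -0.2085, 0.0023]
tcp_rot: [[-0.965, 0.262, 0.0], [0.262, 0.965, 0.0], [-0.0, 0.0, -1.0]]
force: [0.1, 0.3, 0.2]
opening: 0.966
grasp_force: 0.0
```

```bash
python3 -c "
from h import *
d=.0725*np.array([np.cos(np.radians(-15.2)),np.sin(np.radians(-15.2))]); print(d)
to(.4083+d[0],-.2085+d[1],.01,164.8)"
```

```text
[ 0.0699637  -0.01900872]
t 9.57 pos [ 0.4082 -0.2085  0.0023] yaw 164.81 F [0.1 0.3 0.2] op 84.0 grip 0.0
delta [-0.484 -0.    -0.051] [0. 0. 0.]
```

Request:
carry_out([
  [[0,0,-0.06,0,0,0,-1],[0,0,-0.16,0,0,0,-1],[0,0,-0.28,0,0,0,-1],[0,0,-0.4,0,0,0,-1],[0,0,-0.5,0,0,0,-1],[-0.1,0,-0.5,0,0,0,-1],[-0.2,0,-0.5,0,0,0,-1],[-0.32,0,-0.5,0,0,0,-1],[-0.42,0,-0.5,0,0,0,-1],[-0.48,0,-0.5,0,0,0,-1]],
])

```text
time_s: 10.4
position: [0.4796, -0.2282, 0.0783]
tcp_rot: [[-0.965, 0.262, 0.002], [0.262, 0.965, -0.002], [-0.003, -0.001, -1.0]]
force: [0.2, -0.4, -0.6]
opening: 0.998
grasp_force: 0.0
```

Run:
```python
from h import *
to(.4783,-.2275,.01,164.8)
from rig import capture
a=capture("top")[230:370,370:510];b=capture("side")[290:430,260:400]
cv2.imwrite("pics/g4.png",cv2.resize(np.hstack([a,b])[:,:,::-1],None,fx=2.8,fy=2.8,interpolation=2))
```

```text
t 10.4 pos [ 0.4796 -0.2282  0.0783] yaw 164.83 F [ 0.2 -0.4 -0.6] op 86.8 grip 0.0
delta [0.011 0.003 0.455] [-0.0002  0.0004  0.0001]
```

View pics/g4.png

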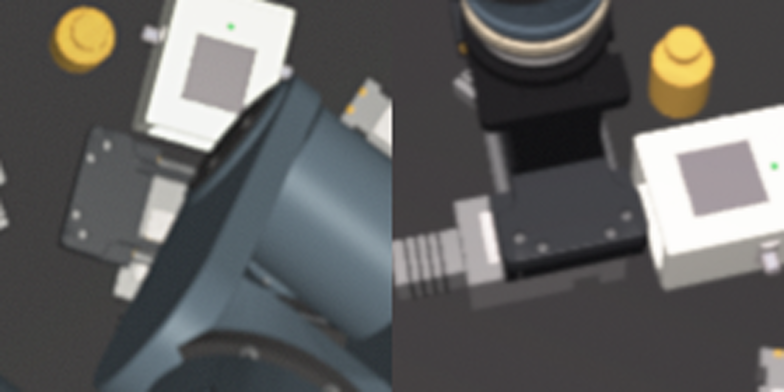

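The pack lies flat under the gripper, lug towards the robot. Before gripping, I'll check where the pack sits along its length relative to the earlier lug grip, using the nose edge in g3.

Run:
```python
from h import *
e=np.array([np.cos(np.radians(-15.2)),np.sin(np.radians(-15.2))]);n=np.array([-e[1],e[0]])
tcp=np.array([.4061,-.2072])
for name,pts in(("side",((605,175),(623,250))),("top",((119,245),(197,266)))):
    for u,v in pts:
        p=(260+(u-392)/2.8-.3,290+v/2.8-.3) if name=="side" else (380+u/2.8-.3,200+v/2.8-.3)
        q=onz(name,p,.048)[:2]-tcp; print(name,q@e,q@n)
# back edge of body in g4 side, pack on bench z=.04
for u,v in((455,200),(470,282)):
    q=onz("side",(260+(u-392)/2.8-.3,290+v/2.8-.3),.04)[:2]-np.array([.4783,-.2275]); print("rear",q@e,q@n)
```

```text
side 0.1225078972946719 0.019802133790261075
side 0.12150286641585713 -0.031805318946217534
top 0.12025456686624456 0.0321233398350339
top 0.12150578926054424 -0.024376482902809575
rear -0.04989283553157806 0.0280847306764818
rear -0.04978716953302006 -0.027597162723469067
```

Request:
carry_out([
  [[0.01,0,0.04,0,0,0,-1],[0.01,0,0.12,0,0,0,-1],[0.01,0,0.21,0,0,0,-1],[0.01,0,0.3,0,0,0,-1],[0.01,0,0.37,0,0,0,-1],[0.01,0,0.42,0,0,0,-1],[0.01,0,0.45,0,0,0,-1],[0.01,0,0.46,0,0,0,-1],[0.01,0,0.46,0,0,0,1],[0.01,0,0.46,0,0,0,1]],
])

```text
time_s: 11.33
position: [0.4765, -0.2271, 0.0087]
tcp_rot: [[-0.965, 0.262, 0.0], [0.262, 0.965, -0.0], [-0.001, -0.0, -1.0]]
force: [0.6, -0.3, 0.8]
opening: 0.92
grasp_force: 0.0
```

Request:
carry_out([
  [[0,0,0,0,0,0,1],[0,0,0,0,0,0,1],[0,0,0,0,0,0,1],[0,0,0,0,0,0,1],[0,0,0,0,0,0,1],[0,0,0,0,0,0,1],[0,0,0,0,0,0,1],[0,0,0,0,0,0,1],[0,0,0,0,0,0,1],[0,0,0,0,0,0,1]],
])

```text
time_s: 12.17
position: [0.4765, -0.2271, 0.0087]
tcp_rot: [[-0.965, 0.262, 0.001], [0.262, 0.965, -0.0], [-0.001, -0.0, -1.0]]
force: [-0.3, 0.1, 5.3]
opening: 0.633
grasp_force: 30.0
```

```bash
python3 -c "
from h import *
to(.4783,-.2275,.14,164.8)"
```

```text
t 12.17 pos [ 0.4765 -0.2271  0.0087] yaw 164.81 F [-0.3  0.1  5.3] op 55.1 grip 30.0
delta [-0.013  0.001 -0.876] [-0.      0.0001  0.    ]
```

Request:
carry_out([
  [[0,0,-0.03,0,0,0,1],[0,0,-0.08,0,0,0,1],[0,0,-0.16,0,0,0,1],[0,0,-0.26,0,0,0,1],[0,0,-0.37,0,0,0,1],[0,0,-0.48,0,0,0,1],[0,0,-0.59,0,0,0,1],[0,0,-0.7,0,0,0,1],[0,0,-0.79,0,0,0,1],[0,0,-0.85,0,0,0,1]],
])

```text
time_s: 13.0
position: [0.4761, -0.2267, 0.137]
tcp_rot: [[-0.965, 0.262, 0.0], [0.262, 0.965, -0.0], [-0.0, -0.0, -1.0]]
force: [-0.6, 0.5, -5.1]
opening: 0.632
grasp_force: 30.0
```

```bash
python3 -c "
from h import *
to(.5834,.2793,.14,94.2)"
```

```text
t 13.0 pos [ 0.4761 -0.2267  0.137 ] yaw 164.81 F [-0.6  0.5 -5.1] op 55.0 grip 30.0
delta [ 0.194  3.443 -0.021] [0.     0.     0.1961]
```

Request:
carry_out([
  [[0.005,0.06,0,0,0,0.004,1],[0.01,0.14,0,0,0,0.009,1],[0.015,0.24,0,0,0,0.014,1],[0.02,0.35,0,0,0,0.02,1],[0.025,0.46,0,0,0,0.026,1],[0.03,0.57,0,0,0,0.032,1],[0.035,0.68,0,0,0,0.038,1],[0.04,0.79,0,0,0,0.044,1],[0.045,0.9,0,0,0,0.05,1],[0.05,1.0,0,0,0,0.056,1]],
])

```text
time_s: 13.83
position: [0.5075, -0.0789, 0.1353]
tcp_rot: [[-0.815, 0.58, -0.002], [0.58, 0.815, 0.001], [0.002, -0.0, -1.0]]
force: [0.2, 0.0, -4.0]
opening: 0.636
grasp_force: 30.0
```

```bash
python3 -c "
from h import *
to(.5834,.2793,.14,94.2)"
```

```text
t 13.83 pos [ 0.5075 -0.0789  0.1353] yaw 144.55 F [ 0.2  0.  -4. ] op 55.3 grip 30.0
delta [ 0.973  2.239 -0.03 ] [-0.0002 -0.0003  0.1398]
```

Request:
carry_out([
  [[0.04,0.1,0,0,0,0.006,1],[0.08,0.2,0,0,0,0.012,1],[0.12,0.3,0,0,0,0.018,1],[0.16,0.4,0,0,0,0.024,1],[0.2,0.5,0,0,0,0.03,1],[0.24,0.6,0,0,0,0.036,1],[0.28,0.7,0,0,0,0.042,1],[0.32,0.8,0,0,0,0.048,1],[0.36,0.9,0,0,0,0.054,1],[0.4,1.0,0,0,0,0.06,1]],
])

```text
time_s: 14.67
position: [0.5452, 0.0777, 0.1352]
tcp_rot: [[-0.544, 0.839, -0.002], [0.839, 0.544, 0.0], [0.001, -0.002, -1.0]]
force: [0.2, 0.0, -3.6]
opening: 0.635
grasp_force: 30.0
```

```bash
python3 -c "
from h import *
to(.5834,.2793,.14,94.2)"
```

```text
t 14.67 pos [0.5452 0.0777 0.1352] yaw 122.95 F [ 0.2  0.  -3.6] op 55.2 grip 30.0
delta [ 0.989  0.945 -0.033] [-0.0004 -0.0001  0.0799]
```

Request:
carry_out([
  [[0.11,0.105,0,0,0,0.009,1],[0.23,0.22,0,0,0,0.018,1],[0.35,0.335,0,0,0,0.028,1],[0.47,0.45,0,0,0,0.038,1],[0.59,0.56,0,0,0,0.048,1],[0.7,0.67,0,0,0,0.057,1],[0.8,0.76,0,0,0,0.065,1],[0.88,0.84,0,0,0,0.072,1],[0.93,0.89,0,0,0,0.077,1],[0.96,0.91,0,0,0,0.079,1]],
])

```text
time_s: 15.5
position: [0.5813, 0.2734, 0.1348]
tcp_rot: [[-0.081, 0.997, -0.002], [0.997, 0.081, -0.0], [0.0, -0.002, -1.0]]
force: [1.1, -0.9, -4.0]
opening: 0.638
grasp_force: 30.0
```

```bash
python3 -c "
from h import *
to(.5834,.2793,.08,94.2)"
```

```text
t 15.5 pos [0.5813 0.2734 0.1348] yaw 94.64 F [ 1.1 -0.9 -4. ] op 55.5 grip 30.0
delta [0.038 0.018 0.365] [-0.0003 -0.      0.0012]
```

Request:
carry_out([
  [[0.015,0.007,0.02,0,0,0,1],[0.03,0.014,0.05,0,0,0.001,1],[0.035,0.016,0.1,0,0,0.001,1],[0.035,0.016,0.16,0,0,0.001,1],[0.035,0.016,0.22,0,0,0.001,1],[0.035,0.016,0.27,0,0,0.001,1],[0.035,0.016,0.31,0,0,0.001,1],[0.035,0.016,0.34,0,0,0.001,1],[0.035,0.016,0.36,0,0,0.001,1],[0.035,0.016,0.36,0,0,0.001,1]],
])

```text
time_s: 16.33
position: [0.5837, 0.2771, 0.081]
tcp_rot: [[-0.074, 0.997, -0.001], [0.997, 0.074, -0.0], [-0.0, -0.001, -1.0]]
force: [-0.9, 0.0, -4.0]
opening: 0.635
grasp_force: 30.0
```

Run:
```python
from h import *
to(.5834,.2793,.0287,94.2)
from rig import capture
a=capture("top")[200:330,110:240];b=capture("side")[110:240,180:310]
cv2.imwrite("pics/g5.png",cv2.resize(np.hstack([a,b])[:,:,::-1],None,fx=3,fy=3,interpolation=2))
```

```text
t 16.33 pos [0.5837 0.2771 0.081 ] yaw 94.24 F [-0.9  0.  -4. ] op 55.3 grip 30.0
delta [ 0.015 -0.     0.349] [-0.0002  0.      0.0001]
```

View pics/g5.png

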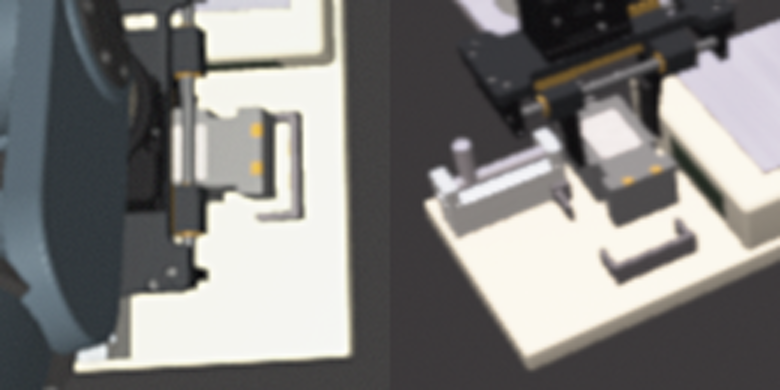

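The pack is above the bay, nose towards the nose wall. I'll check the alignment numerically: the pack's nose edge at z≈0.112 against the nose wall at z≈0.038, both in the top view.

Run:
```python
from h import *
P=lambda u,v:(110+u/3-.3,200+v/3-.3); S=lambda u,v:(180+(u-390)/3-.3,110+v/3-.3)
a=np.radians(4.2); ex=np.array([np.cos(a),np.sin(a)]);ey=np.array([-ex[1],ex[0]]);b=np.array([.5835,.2775])
def pr(n,q): q=q[:2]-b; print(n,(q@ex*1e3).round(1),(q@ey*1e3).round(1))
for p in((262,108),(262,195)): pr("nose top",onz("top",P(*p),.1123))
for p in((272,110),(272,197)): pr("nose bottom",onz("top",P(*p),.0723))
for p in((609,192),(674,167)): pr("nose top side",onz("side",S(*p),.1123))
for p in((298,113),(300,216)): pr("wall outer",onz("top",P(*p),.038))
for p in((612,277),(692,243)): pr("wall outer bottom side",onz("side",S(*p),.02))
for p in((610,262),(690,227)): pr("wall outer top side",onz("side",S(*p),.038))
```

```text
nose top 26.8 -50.7
nose top -28.5 -50.0
nose bottom 32.5 -47.3
nose bottom -25.1 -46.6
nose top side -29.6 -52.8
nose top side 25.2 -54.0
wall outer 35.8 -56.7
wall outer -34.6 -57.0
wall outer bottom side -36.0 -47.7
wall outer bottom side 37.2 -47.7
wall outer top side -36.1 -48.8
wall outer top side 36.8 -47.5
```

Run:
```python
from h import *
L=lambda u,v:(115+u/3.75-.4,215+v/3.75-.4);A=lambda u,v:(185+u/4-.4,120+v/4-.4)
a=np.radians(4.2); ex=np.array([np.cos(a),np.sin(a)]);ey=np.array([-ex[1],ex[0]]);b=np.array([.5835,.2775])
def pr(n,r):
    q,e=r; print(n,((q[:2]-b)@ex*1e3).round(1),((q[:2]-b)@ey*1e3).round(1),"z",(q[2]*1e3).round(1),"gap",round(e*1e3,1))
pr("base -x+y",two(L(38,408),A(28,232)));pr("base -x-y",two(L(420,388),A(165,438)))
pr("wall -x-y out top",two(L(357,217),A(284,322)));pr("wall +x-y out top",two(L(357,84),A(388,272)))
pr("knob",two(L(70,342),A(76,152)))
```

```text
base -x+y -128.2 124.4 z 10.0 gap 0.4
base -x-y -127.8 -84.4 z 12.3 gap 1.1
wall -x-y out top -34.7 -56.4 z 33.2 gap 1.9
wall +x-y out top 36.0 -58.8 z 40.2 gap 0.0
knob -98.2 74.1 z 99.0 gap 0.3
```

The pack is within about 2 mm of the bay centre and the bay clearance is ±3 mm. I'll trim by about 1.5 mm and descend.

Request:
carry_out([
  [[0.006,0.004,0.01,0,0,0,1],[0.012,0.008,0.03,0,0,0,1],[0.012,0.008,0.06,0,0,0,1],[0.012,0.008,0.1,0,0,0,1],[0.012,0.008,0.14,0,0,0,1],[0.012,0.008,0.18,0,0,0,1],[0.012,0.008,0.21,0,0,0,1],[0.012,0.008,0.24,0,0,0,1],[0.012,0.008,0.26,0,0,0,1],[0.012,0.008,0.27,0,0,0,1]],
])

```text
time_s: 17.27
position: [0.5848, 0.2792, 0.0406]
tcp_rot: [[-0.074, 0.997, -0.001], [0.997, 0.074, -0.0], [-0.0, -0.001, -1.0]]
force: [0.6, 0.2, -3.8]
opening: 0.636
grasp_force: 30.0
```

```bash
python3 -c "
from h import *
to(.5845,.2793,.0287,94.2)"
```

```text
t 17.27 pos [0.5848 0.2792 0.0406] yaw 94.25 F [ 0.6  0.2 -3.8] op 55.3 grip 30.0
delta [ 0.001 -0.002  0.079] [-0.0002  0.      0.0001]
```

Request:
carry_out([
  [[0,0,0.01,0,0,0,1],[0,0,0.02,0,0,0,1],[0,0,0.03,0,0,0,1],[0,0,0.04,0,0,0,1],[0,0,0.05,0,0,0,1],[0,0,0.058,0,0,0,1],[0,0,0.064,0,0,0,1],[0,0,0.07,0,0,0,1],[0,0,0.074,0,0,0,1],[0,0,0.074,0,0,0,1]],
])

```text
time_s: 18.1
position: [0.585, 0.2792, 0.0301]
tcp_rot: [[-0.074, 0.997, -0.0], [0.997, 0.074, -0.0], [-0.0, -0.0, -1.0]]
force: [-0.2, 0.1, -3.6]
opening: 0.635
grasp_force: 30.0
```

Request:
carry_out([
  [[0,0,0.003,0,0,0,1],[0,0,0.006,0,0,0,1],[0,0,0.009,0,0,0,1],[0,0,0.011,0,0,0,1],[0,0,0.013,0,0,0,1],[0,0,0.013,0,0,0,1],[0,0,0.013,0,0,0,1],[0,0,0.013,0,0,0,1],[0,0,0.013,0,0,0,1],[0,0,0.013,0,0,0,1]],
])

```text
time_s: 18.93
position: [0.5852, 0.2792, 0.0287]
tcp_rot: [[-0.074, 0.997, 0.0], [0.997, 0.074, -0.0], [-0.0, 0.0, -1.0]]
force: [-0.2, -1.7, 1.9]
opening: 0.634
grasp_force: 30.0
```

The pack has landed at the expected height. Now I'll release and lift.

Request:
carry_out([
  [[0,0,0,0,0,0,0.2],[0,0,0,0,0,0,-0.2],[0,0,0,0,0,0,-0.6],[0,0,0,0,0,0,-0.6],[0,0,0,0,0,0,-0.6],[0,0,0,0,0,0,-0.6],[0,0,0,0,0,0,-0.6],[0,0,0,0,0,0,-0.6],[0,0,0,0,0,0,-0.6],[0,0,0,0,0,0,-0.6]],
])

```text
time_s: 19.77
position: [0.5851, 0.2793, 0.0283]
tcp_rot: [[-0.074, 0.997, 0.0], [0.997, 0.074, 0.0], [0.0, 0.0, -1.0]]
force: [-0.1, -0.2, -0.2]
opening: 0.802
grasp_force: 0.0
```

Request:
carry_out([
  [[0,0,-0.03,0,0,0,-0.6],[0,0,-0.08,0,0,0,-0.6],[0,0,-0.16,0,0,0,-0.6],[0,0,-0.26,0,0,0,-0.6],[0,0,-0.37,0,0,0,-0.6],[0,0,-0.48,0,0,0,-0.6],[0,0,-0.59,0,0,0,-0.6],[0,0,-0.7,0,0,0,-0.6],[0,0,-0.79,0,0,0,-0.6],[0,0,-0.85,0,0,0,-0.6]],
])

```text
time_s: 20.6
position: [0.5862, 0.2796, 0.1591]
tcp_rot: [[-0.074, 0.997, 0.004], [0.997, 0.074, 0.001], [0.001, 0.004, -1.0]]
force: [0.6, 0.7, -0.1]
opening: 0.803
grasp_force: 0.0
```

Run:
```python
from h import *
to(.4795,.3442,.15,94.2)
to(.4795,.3442,.15,4.2)
from rig import capture
a=capture("top")[200:330,110:240];b=capture("side")[110:240,180:310]
cv2.imwrite("pics/g6.png",cv2.resize(np.hstack([a,b])[:,:,::-1],None,fx=3,fy=3,interpolation=2))
```

```text
t 20.6 pos [0.5862 0.2796 0.1591] yaw 94.25 F [ 0.6  0.7 -0.1] op 69.9 grip 0.0
delta [ 0.482 -0.678  0.058] [ 0.0007 -0.0001  0.0001]
t 20.6 pos [0.5862 0.2796 0.1591] yaw 94.25 F [ 0.6  0.7 -0.1] op 69.9 grip 0.0
delta [ 0.482 -0.678  0.058] [ 0.0004 -0.0006  0.2501]
```

View pics/g6.png

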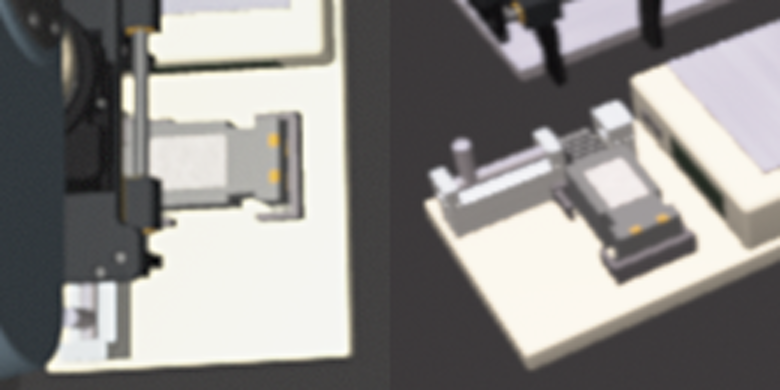

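The pack is seated between the walls, with its lug in the gap between guide and keeper. The bolt is open with the knob at (463,148) in the side crop. Next I'll go to the knob.

Request:
carry_out([
  [[0.03,-0.04,0,0,0,0,-0.5],[0.08,-0.11,0,0,0,0,-0.5],[0.14,-0.2,0,0,0,0,-0.5],[0.2,-0.29,0,0,0,0,-0.5],[0.26,-0.38,0,0,0,0,-0.5],[0.32,-0.47,0,0,0,0,-0.5],[0.38,-0.55,0,0,0,0,-0.5],[0.43,-0.62,0,0,0,0,-0.5],[0.47,-0.66,0,0,0,0,-0.5],[0.48,-0.68,0,0,0,0,-0.5]],
])

```text
time_s: 21.53
position: [0.4767, 0.3448, 0.156]
tcp_rot: [[-0.076, 0.997, 0.0], [0.997, 0.076, 0.0], [0.0, 0.0, -1.0]]
force: [-0.3, -0.1, -0.8]
opening: 0.746
grasp_force: 0.0
```

```bash
python3 -c "
from h import *
to(.4795,.3442,.075,94.2)"
```

```text
t 21.53 pos [0.4767 0.3448 0.156 ] yaw 94.35 F [-0.3 -0.1 -0.8] op 64.9 grip 0.0
delta [-0.005  0.018  0.54 ] [ 0.     -0.      0.0004]
```

Request:
carry_out([
  [[-0.005,0.018,0.03,0,0,0,-0.5],[-0.005,0.018,0.09,0,0,0,-0.5],[-0.005,0.018,0.17,0,0,0,-0.5],[-0.005,0.018,0.26,0,0,0,-0.5],[-0.005,0.018,0.35,0,0,0,-0.5],[-0.005,0.018,0.42,0,0,0,-0.5],[-0.005,0.018,0.47,0,0,0,-0.5],[-0.005,0.018,0.51,0,0,0,-0.5],[-0.005,0.018,0.53,0,0,0,-0.5],[-0.005,0.018,0.53,0,0,0,1]],
])

```text
time_s: 22.37
position: [0.4807, 0.3427, 0.0756]
tcp_rot: [[-0.074, 0.997, -0.001], [0.997, 0.074, -0.0], [-0.0, -0.001, -1.0]]
force: [-0.8, 0.3, 0.8]
opening: 0.724
grasp_force: 0.0
```

Request:
carry_out([
  [[0,0,0,0,0,0,1],[0,0,0,0,0,0,1],[0,0,0,0,0,0,1],[0,0,0,0,0,0,1],[0,0,0,0,0,0,1],[0,0,0,0,0,0,1],[0,0,0,0,0,0,1],[0,0,0,0,0,0,1],[0,0,0,0,0,0,1],[0,0,0,0,0,0,1]],
])

```text
time_s: 23.2
position: [0.4808, 0.343, 0.0763]
tcp_rot: [[-0.074, 0.997, -0.0], [0.997, 0.074, -0.0], [-0.0, -0.0, -1.0]]
force: [-0.2, -0.3, -0.1]
opening: 0.034
grasp_force: 0.0
```

Request:
carry_out([
  [[0,0,0,0,0,0,1],[0,0,0,0,0,0,1],[0,0,0,0,0,0,1],[0,0,0,0,0,0,1],[0,0,0,0,0,0,1],[0,0,0,0,0,0,1],[0,0,0,0,0,0,1],[0,0,0,0,0,0,1],[0,0,0,0,0,0,1],[0,0,0,0,0,0,1]],
])

```text
time_s: 24.03
position: [0.4808, 0.343, 0.0763]
tcp_rot: [[-0.074, 0.997, 0.0], [0.997, 0.074, 0.0], [0.0, 0.0, -1.0]]
force: [0.1, 0.1, 0.3]
opening: 0.007
grasp_force: 0.0
```

The fingers shut on nothing, so the knob was missed. I'll lift clear and measure it again numerically.

Request:
carry_out([
  [[0,0,-0.05,0,0,0,1],[0,0,-0.15,0,0,0,1],[0,0,-0.27,0,0,0,1],[0,0,-0.4,0,0,0,1],[0,0,-0.5,0,0,0,1],[0.12,0,-0.55,0,0,0,1],[0.27,0,-0.55,0,0,0,1],[0.42,0,-0.55,0,0,0,1],[0.56,0,-0.55,0,0,0,1],[0.65,0,-0.55,0,0,0,1]],
])

```text
time_s: 24.87
position: [0.4734, 0.4422, 0.1596]
tcp_rot: [[-0.075, 0.997, 0.001], [0.997, 0.075, 0.001], [0.001, 0.001, -1.0]]
force: [0.4, 0.2, -0.1]
opening: 0.004
grasp_force: 0.0
```

Run:
```python
from h import *
from rig import capture
to(.4795,.3442,.15,94.2)
n=capture("side")[:,:,::-1];cv2.imwrite("pics/s7.png",n)
o=cv2.imread("pics/side0.png")
d=np.abs(n.astype(int)-o).max(2)[140:230,185:300]
print("diff px",(d>25).sum()); 
_,_,st,ce=cv2.connectedComponentsWithStats((d>25).astype(np.uint8)); print([(s[:4]+[185,140,0,0],s[4]) for s in st[1:] if s[4]>4])
print("knob proj",proj("side",np.array([.4802,.3442,.099])),"base of knob",proj("side",np.array([.4802,.3442,.067])))
g=cv2.cvtColor(n,cv2.COLOR_BGR2GRAY); print(g[148:186:2,194:222])
```

```text
t 24.87 pos [0.4734 0.4422 0.1596] yaw 94.3 F [ 0.4  0.2 -0.1] op 0.3 grip 0.0
delta [-0.654 -0.009  0.063] [ 0.0002 -0.0002  0.0003]
diff px 954
[(array([236, 152,  42,  46]), np.int32(954))]
knob proj [203.55529816 157.60280799] base of knob [206.06882361 167.76380924]
[[ 57  57  58  58  57  59  57  57  57  58  58  58  58  58  58  58  57  58
   58  58  58  59  57  58  58  59  58  58]
 [ 57  59  58  58  58  58  58  59  57  58  58  58  58  58  58  58  58  58
   58  58  58  58  58  58  58  58  58  58]
 [ 57  59  58  58  58  58  58  57  57  57  57  58  57  57  58  58  58  58
   58  58  58  59  58  58  57  57  58  58]
 [ 57  58  58  58  59  58  57  57  59  59  59  59  58  58  58  58  58  58
   59  57  58  59  58  57  58  59  59  57]
 [ 58  58  58  57  58  58  64  90 125 142 143 127  94  65  59  58  58  57
   57  58  58  58  58  58  58  58  57  58]
 [ 58  58  59  58  58  64 106 169 203 212 211 196 146  90  62  58  59  59
   57  58  58  57  59  58  58  58  58  58]
 [ 58  57  58  57  58  59  80 120 143 147 142 127 103  76  62  57  58  59
   57  58  58  58  58  58  58  59  64  73]
 [ 57  57
[... 695 characters left out ...]
 86 139 185 203 199 180 159 148 158 207 230 236 239 242 243 242 241 238
  234 218 184 166 150 138 135 133 133 133]
 [193 199 188 180 157 136 128 128 147 198 232 239 238 235 218 185 162 146
  137 134 132 132 134 132 133 133 132 132]
 [245 240 210 171 166 153 136 137 159 162 162 157 145 137 134 133 133 133
  132 132 132 132 132 132 131 131 131 132]
 [239 243 230 184 147 142 138 132 132 133 132 132 132 133 133 132 133 132
  132 131 131 132 132 132 132 133 133 136]
 [195 232 238 211 162 144 137 133 132 133 132 132 131 132 131 131 131 132
  132 132 132 133 136 143 151 174 205 229]
 [124 177 224 236 222 180 148 137 133 132 132 131 132 132 132 132 133 136
  144 151 174 205 229 238 241 244 246 247]]
```

Run:
```python
from h import *
to(.4476,.3417,.12,94.2)
for z in(.099,.09,.08): print(z,onz("side",(203.3,157.5),z))
t=cv2.imread("pics/top0.png",0); print(t[292:314:2,124:152])
```

```text
t 24.92 pos [0.4734 0.4442 0.1595] yaw 94.37 F [0.5 1.5 0. ] op 0.7 grip 0.0
delta [-0.669 -0.224  0.261] [ 0.0003 -0.0005  0.0005]
0.099 [0.47978233 0.34484309 0.099     ]
0.09 [0.48167439 0.35579809 0.09      ]
0.08 [0.48377668 0.36797032 0.08      ]
[[ 70 149 235 245 243 242 242 242 242 239 235 230 214 199 203 204 189 163
  170 218 232 235 237 235 188 122 114 115]
 [ 71 150 236 245 243 242 242 242 242 240 236 230 215 200 202 204 189 163
  170 219 232 234 237 236 188 122 113 115]
 [ 71 150 235 245 243 241 242 242 242 239 236 230 214 200 204 205 189 162
  170 219 231 235 237 236 189 123 111 116]
 [ 72 149 236 245 243 242 242 242 242 240 236 230 215 201 204 204 189 160
  170 219 232 235 237 236 189 123 113 114]
 [ 70 150 236 245 243 242 242 242 242 240 235 232 218 204 206 206 190 161
  169 219 232 235 237 236 188 123 113 113]
 [ 71 149 236 245 244 242 237 225 222 216 199 187 175 167 173 182 175 156
  170 220 232 234 237 236 188 123 113 114]
 [ 72 151 236 246 242 229 211 199 202 205 199 161 113  93  90  96  99 113
  162 221 232 234 237 236 190 124 112 115]
 [ 72 150 235 245 238 219 203 202 205 208 203 174 129 104 100 101  94 106
  163 222 233 234 237 237 190 124 113 115]
 [ 72 151 235 245 243 238 226 216 211 194 167 140 119 111 115 118 124 129
  165 221 233 234 236 236 190 124 112 116]
 [ 72 150 236 245 243 242 242 242 240 233 227 223 201 182 187 195 185 157
  169 220 232 235 237 237 190 124 113 114]
 [ 71 152 235 245 243 242 242 242 242 239 236 232 220 206 205 205 191 172
  188 222 232 234 236 237 187 125 113 115]]
```

Request:
carry_out([
  [[-0.05,-0.02,0,0,0,0,1],[-0.12,-0.05,0,0,0,0,1],[-0.21,-0.08,0.02,0,0,0,1],[-0.3,-0.11,0.05,0,0,0,1],[-0.39,-0.14,0.08,0,0,0,1],[-0.47,-0.17,0.12,0,0,0,1],[-0.55,-0.2,0.16,0,0,0,1],[-0.61,-0.22,0.2,0,0,0,1],[-0.64,-0.225,0.24,0,0,0,1],[-0.65,-0.225,0.26,0,0,0,1]],
])

```text
time_s: 25.75
position: [0.4465, 0.3386, 0.1191]
tcp_rot: [[-0.073, 0.997, -0.002], [0.997, 0.073, -0.001], [-0.001, -0.002, -1.0]]
force: [-0.1, 0.1, 0.3]
opening: 0.005
grasp_force: 0.0
```

Run:
```python
from h import *
from rig import capture
to(.4476,.344,.076,94.2)
n=capture("side")[:,:,::-1];cv2.imwrite("pics/s8.png",n)
print(proj("side",np.array([.4476,.344,.12])))
g=cv2.cvtColor(n,cv2.COLOR_BGR2GRAY); print(g[130:172:2,176:212])
```

```text
t 25.75 pos [0.4465 0.3386 0.1191] yaw 94.16 F [-0.1  0.1  0.3] op 0.5 grip 0.0
delta [0.035 0.01  0.288] [-0.0003  0.0002 -0.0001]
[188.43692023 155.01195626]
[[ 29  29  30  29  28  31  38  45  35  22  16  16  18  30  49  56  59  59
   58  59  59  59  59  59  59  59  58  59  59  59  59  59  58  58  59  59]
 [ 27  25  24  23  31  45  48  47  39  28  19  17  17  29  49  57  58  58
   58  59  58  59  59  59  59  59  59  59  59  59  59  59  58  58  58  59]
 [ 28  18  16  16  18  24  25  26  24  23  18  16  18  30  48  57  58  59
   58  59  59  59  59  58  58  58  59  59  59  58  59  59  59  58  59  59]
 [ 45  29  18  16  16  17  22  25  24  23  20  16  16  28  48  57  59  59
   58  58  59  59  59  58  60  58  59  59  58  59  59  60  59  59  59  59]
 [ 57  46  31  20  16  17  20  23  24  25  23  20  18  28  48  57  59  58
   58  59  59  58  59  59  59  58  59  59  58  59  59  59  59  58  60  59]
 [ 58  59  52  36  21  18  20  23  25  26  25  22  19  29  47  56  58  59
   58  59  59  59  59  59  58  59  59  59  59  58  59  58  59  59  59  59]
 [ 58  59  55  44  27  16  17  20  24  24  25 
[... 1489 characters left out ...]
  59  59  59  59  58  59  59
   59  59  59  58  59  59  65  88 111 120 117 111 100  84  67  60  59  59]
 [ 59  59  59  59  58  59  58  59  59  59  59  58  59  58  58  58  59  60
   60  61  62  63  61  60  60  75 103 119 120 113 105  93  75  64  66  77]
 [ 59  58  59  59  59  58  59  59  59  58  59  59  58  59  60  59  66  92
  128 162 191 200 158  96  65  65  88 111 119 116 109 102 108 142 179 197]
 [ 58  59  59  58  59  59  58  59  59  60  59  59  60  59  59  61  87 155
  217 235 239 238 229 193 134  99 112 127 127 121 113 109 130 175 191 185]
 [ 59  59  59  59  59  58  58  58  59  59  59  58  59  59  60  59  64  95
  157 218 236 240 239 236 225 214 211 201 173 141 121 112 117 135 144 159]]
```

Run:
```python
from h import *
for z in(.119,.13,.14):
  for dy in(-.0095,.0095): print(z,dy,[proj("side",np.array([.4465+dx,.3386+dy+dx*.074,z])).round(1) for dx in(-.015,0,.015)])
from rig import capture
t=capture("top");cv2.imwrite("pics/t8.png",t[:,:,::-1])
n=cv2.imread("pics/s8.png",0); print(n[120:156:3,160:196:2])
```

```text
0.119 -0.0095 [array([183.9, 161.5]), array([190. , 159.2]), array([196.1, 156.9])]
0.119 0.0095 [array([181.4, 156.7]), array([187.5, 154.5]), array([193.6, 152.2])]
0.13 -0.0095 [array([182.8, 157.8]), array([189. , 155.5]), array([195.2, 153.2])]
0.13 0.0095 [array([180.4, 153. ]), array([186.5, 150.8]), array([192.6, 148.5])]
0.14 -0.0095 [array([181.8, 154.4]), array([188.1, 152.1]), array([194.3, 149.8])]
0.14 0.0095 [array([179.4, 149.6]), array([185.6, 147.4]), array([191.7, 145.1])]
[[ 28  29  35  58  77  87  91  89  83  69  38  48  77  58  53  46  38  32]
 [ 53  46  45  80  78  67  61  58  57  56  63 121 117  69  29  28  28  28]
 [ 58  57  51 101  71  54  49  39  34  30  31  43  39  51  31  29  30  36]
 [ 75 107 124 135 112  36  28  28  28  28  28  34  27  16  20  47  57  59]
 [101  75  60  56  83  44  28  28  26  23  31  47  39  19  16  48  58  58]
 [ 57  57  57  58  57  51  54  57  37  16  15  23  23  19  15  48  58  58]
 [ 58  58  58  59  58  58  59  59  56  30  15  19  23  23  17  47  59  58]
 [ 58  59  59  58  59  58  58  59  58  55  23  19  25  25  19  46  59  58]
 [ 58  59  59  58  58  59  58  59  58  58  37  16  21  24  21  35  57  59]
 [ 59  59  58  59  58  59  59  58  58  59  54  27  18  24  23  22  52  59]
 [ 58  58  59  58  58  58  58  59  58  58  59  53  29  29  42  50  56  58]
 [ 58  58  58  59  58  59  59  58  58  59  58  58  57  58  58  58  59  58]]
```

Run:
```python
from h import *
for s in(-1,1):
  for z in(.159,.17,.18): print(s,z,[proj("side",np.array([.5862+s*.0425*.997+dy*-.074,.2796+s*.0425*.074+dy,z])).round(1) for dy in(-.0095,.0095)])
```

```text
-1 0.159 [array([237.2, 148.1]), array([233.6, 143.4])]
-1 0.17 [array([236.6, 144.1]), array([232.9, 139.5])]
-1 0.18 [array([235.9, 140.5]), array([232.2, 135.9])]
1 0.159 [array([270.9, 135.3]), array([267.1, 130.9])]
1 0.17 [array([270.5, 131.4]), array([266.6, 127. ])]
1 0.18 [array([270.2, 127.7]), array([266.2, 123.4])]
```

The side view shows the finger tips about 20 mm higher than the reported TCP. That explains why the fingers shut just above the knob. I'll go again over the knob, lower, in small steps while watching the force.

```bash
python3 -c "
from h import *
to(.4795,.3455,.13,94.2)"
```

```text
t 25.85 pos [0.4471 0.3398 0.1193] yaw 94.19 F [-0.2  0.1 -0.4] op 0.8 grip 0.0
delta [ 0.022  0.218 -0.071] [-0.0001  0.0001 -0.    ]
```

Request:
carry_out([
  [[0.003,0.03,-0.07,0,0,0,-0.5],[0.006,0.06,-0.07,0,0,0,-0.5],[0.009,0.09,-0.07,0,0,0,-0.5],[0.012,0.12,-0.07,0,0,0,-0.5],[0.015,0.15,-0.07,0,0,0,-0.5],[0.018,0.18,-0.07,0,0,0,-0.5],[0.021,0.2,-0.07,0,0,0,-0.5],[0.022,0.215,-0.07,0,0,0,-0.5],[0.022,0.215,-0.07,0,0,0,-0.5],[0.022,0.215,-0.07,0,0,0,-0.5]],
])

```text
time_s: 26.68
position: [0.4789, 0.3461, 0.1301]
tcp_rot: [[-0.074, 0.997, -0.0], [0.997, 0.074, -0.0], [-0.0, -0.001, -1.0]]
force: [-0.1, 0.2, 0.6]
opening: 0.676
grasp_force: 0.0
```

Request:
carry_out([
  [[0,0,0.04,0,0,0,-0.5],[0,0,0.1,0,0,0,-0.5],[0,0,0.17,0,0,0,-0.5],[0,0,0.24,0,0,0,-0.5],[0,0,0.3,0,0,0,-0.5],[0,0,0.35,0,0,0,-0.5],[0,0,0.39,0,0,0,-0.5],[0,0,0.42,0,0,0,-0.5],[0,0,0.43,0,0,0,-0.5],[0,0,0.43,0,0,0,-0.5]],
])

```text
time_s: 27.52
position: [0.4789, 0.346, 0.0654]
tcp_rot: [[-0.074, 0.997, -0.001], [0.997, 0.074, -0.0], [-0.0, -0.001, -1.0]]
force: [-0.0, -0.5, 0.3]
opening: 0.749
grasp_force: 0.0
```

Run:
```python
from h import *
from rig import capture
to(.4795,.3455,.06,94.2)
n=capture("side");g=cv2.cvtColor(n,cv2.COLOR_RGB2GRAY)
print(g[140:184:2,176:236:2])
```

```text
t 27.52 pos [0.4789 0.346  0.0654] yaw 94.25 F [-0.  -0.5  0.3] op 65.2 grip 0.0
delta [-0.004  0.003  0.036] [-0.0001  0.      0.0001]
[[ 91  89  80  68  63  64  70  95 120 126 107  82  62  58  57  58  58  56
   41  49  30  15  40  58  59  59  59  59  58  59]
 [ 72  62  58  58  61  98 130 111  89  67  58  57  58  59  59  59  59  59
   45  28  22  16  41  58  59  59  59  59  58  58]
 [ 58  56  53  45  38  57  69  58  57  58  58  58  59  58  58  59  59  59
   51  28  23  18  46  59  59  59  58  59  59  59]
 [ 47  39  32  30  30  37  56  58  58  58  59  59  58  59  59  58  57  58
   54  31  25  19  48  59  59  59  59  59  59  58]
 [ 32  28  28  28  29  32  52  59  58  58  58  59  59  59  59  58  59  59
   56  35  27  21  48  58  59  58  59  59  59  59]
 [ 34  28  29  27  28  42  55  59  58  59  59  58  59  58  60  59  59  58
   57  38  26  20  46  58  59  58  58  59  59  60]
 [ 34  36  37  21  18  26  48  59  59  59  58  59  59  59  59  58  59  58
   60  45  27  23  38  57  59  59  69 112 113  63]
 [ 54  57  56  31  15  20  39  57  59  59  59  59  58  59  60  59  58  59
   59  55  35  
[... 1086 characters left out ...]
235 200 147 155 220 237
  243 244 240 221 171 140 135 134 135 134 132 126]
 [ 59  58  59  58  59  59  59  59  59  87 187 202 161 161 231 241 244 242
  237 187 152 137 135 135 135 134 133 133 133 109]
 [ 59  58  59  59  58  59  59  62 131 196 190 160 131 149 234 239 220 165
  139 134 134 135 134 134 134 134 135 136 148 129]
 [ 58  59  58  58  59  59  59  67 216 246 213 169 137 161 164 147 136 134
  134 134 133 133 134 134 135 139 163 211 240 238]
 [ 59  58  58  58  59  59  59  60 147 240 231 150 139 134 134 134 134 134
  133 133 134 135 135 148 186 232 244 248 248 248]
 [ 59  59  58  60  59  59  59  59  93 197 239 165 139 134 134 134 133 132
  134 134 138 153 208 240 246 248 248 248 248 248]]
```

The finger tips now straddle the knob: left tip at (190,168), right tip at (218,157), knob top at (203,157.5). That puts the tips at about z 0.083, so I'll go 5 mm lower and close.

Request:
carry_out([
  [[0,0,0.015,0,0,0,-0.5],[0,0,0.03,0,0,0,-0.5],[0,0,0.035,0,0,0,1],[0,0,0.035,0,0,0,1],[0,0,0.035,0,0,0,1],[0,0,0.035,0,0,0,1],[0,0,0.035,0,0,0,1],[0,0,0.035,0,0,0,1],[0,0,0.035,0,0,0,1],[0,0,0.035,0,0,0,1]],
])

```text
time_s: 28.4
position: [0.4791, 0.3461, 0.0606]
tcp_rot: [[-0.074, 0.997, 0.0], [0.997, 0.074, 0.0], [0.0, 0.0, -1.0]]
force: [0.3, -0.2, 1.0]
opening: 0.224
grasp_force: 0.0
```

Request:
carry_out([
  [[0,0,0,0,0,0,1],[0,0,0,0,0,0,1],[0,0,0,0,0,0,1],[0,0,0,0,0,0,1],[0,0,0,0,0,0,1],[0,0,0,0,0,0,1],[0,0,0,0,0,0,1],[0,0,0,0,0,0,1],[0,0,0,0,0,0,1],[0,0,0,0,0,0,1]],
])

```text
time_s: 29.23
position: [0.4794, 0.3462, 0.0606]
tcp_rot: [[-0.074, 0.997, 0.001], [0.997, 0.074, 0.0], [0.0, 0.001, -1.0]]
force: [1.4, -0.3, -1.0]
opening: 0.147
grasp_force: 30.0
```

Gripped the knob. Slide the bolt.

Request:
carry_out([
  [[0,0.02,0,0,0,0,1],[0,0.05,0,0,0,0,1],[0,0.09,0,0,0,0,1],[0,0.13,0,0,0,0,1],[0,0.17,0,0,0,0,1],[0,0.21,0,0,0,0,1],[0,0.25,0,0,0,0,1],[0,0.29,0,0,0,0,1],[0,0.32,0,0,0,0,1],[0,0.34,0,0,0,0,1]],
])

```text
time_s: 30.07
position: [0.5309, 0.3502, 0.0606]
tcp_rot: [[-0.074, 0.997, 0.001], [0.997, 0.074, 0.001], [0.0, 0.001, -1.0]]
force: [-3.5, 2.3, 3.8]
opening: 0.146
grasp_force: 30.0
```

Request:
carry_out([
  [[0,0.01,0,0,0,0,1],[0,0.02,0,0,0,0,1],[0,0.03,0,0,0,0,1],[0,0.035,0,0,0,0,1],[0,0.04,0,0,0,0,1],[0,0.04,0,0,0,0,1],[0,0.04,0,0,0,0,1],[0,0.04,0,0,0,0,1],[0,0.04,0,0,0,0,1],[0,0.04,0,0,0,0,1]],
])

```text
time_s: 30.9
position: [0.5329, 0.3503, 0.0605]
tcp_rot: [[-0.074, 0.997, -0.005], [0.997, 0.074, -0.001], [-0.001, -0.006, -1.0]]
force: [-7.5, 1.1, 6.2]
opening: 0.147
grasp_force: 30.0
```

Request:
carry_out([
  [[0,0.005,0,0,0,0,1],[0,0.01,0,0,0,0,1],[0,0.015,0,0,0,0,1],[0,0.02,0,0,0,0,1],[0,0.02,0,0,0,0,1],[0,0.02,0,0,0,0,1],[0,0.02,0,0,0,0,1],[0,0.02,0,0,0,0,1],[0,0.02,0,0,0,0,1],[0,0.02,0,0,0,0,1]],
])

```text
time_s: 31.73
position: [0.5328, 0.3502, 0.0604]
tcp_rot: [[-0.074, 0.997, -0.011], [0.997, 0.074, -0.002], [-0.001, -0.012, -1.0]]
force: [-12.1, 1.0, 10.2]
opening: 0.146
grasp_force: 30.1
```

It has hit a firm stop. I'll relax the push, open and lift off, then verify.

Request:
carry_out([
  [[0,-0.005,0,0,0,0,1],[0,-0.01,0,0,0,0,1],[0,-0.015,0,0,0,0,1],[0,-0.015,0,0,0,0,0.5],[0,-0.015,0,0,0,0,0],[0,-0.015,0,0,0,0,-0.3],[0,-0.015,0,0,0,0,-0.3],[0,-0.015,0,0,0,0,-0.3],[0,-0.015,0,0,0,0,-0.3],[0,-0.015,0,0,0,0,-0.3]],
])

```text
time_s: 32.57
position: [0.5372, 0.3503, 0.0605]
tcp_rot: [[-0.074, 0.997, 0.001], [0.997, 0.074, 0.0], [-0.0, 0.001, -1.0]]
force: [0.3, -0.7, -0.8]
opening: 0.583
grasp_force: 0.0
```

Request:
carry_out([
  [[0,0,-0.05,0,0,0,-0.3],[0,0,-0.13,0,0,0,-0.3],[0,0,-0.23,0,0,0,-0.3],[0,0,-0.34,0,0,0,-0.3],[0,0,-0.45,0,0,0,-0.3],[0,0,-0.56,0,0,0,-0.3],[0,0,-0.67,0,0,0,-0.3],[0.1,-0.1,-0.75,0,0,0,-0.3],[0.22,-0.22,-0.75,0,0,0,-0.3],[0.35,-0.35,-0.75,0,0,0,-0.3]],
])

```text
time_s: 33.4
position: [0.4817, 0.3994, 0.1759]
tcp_rot: [[-0.072, 0.997, 0.005], [0.997, 0.072, 0.002], [0.002, 0.005, -1.0]]
force: [1.1, -0.1, -0.8]
opening: 0.648
grasp_force: 0.0
```

Run:
```python
from h import *
from rig import capture
to(.5328,.3502,.16,94.2)
n=capture("side")[:,:,::-1];cv2.imwrite("pics/s9.png",n)
g=cv2.cvtColor(n,cv2.COLOR_BGR2GRAY)
o=cv2.imread("pics/side0.png",0)
T=o[154:164,198:210]  # knob top before
r=cv2.matchTemplate(g[135:165,205:245],T,cv2.TM_CCOEFF_NORMED);_,v,_,p=cv2.minMaxLoc(r)
k=(205+p[0]+5.3,135+p[1]+3.5);print("knob now px",k,v)
a=onz("side",k,.099);b=onz("side",(203.3,157.5),.099);print("travel",np.linalg.norm(a-b),a)
# things to leave alone: difference against the start picture
d=(np.abs(n.astype(int)-cv2.imread("pics/side0.png")).max(2)>40).astype(np.uint8)
_,_,st,_=cv2.connectedComponentsWithStats(d);print([s.tolist() for s in st[1:] if s[4]>15])
# bolt bar in the gap / keeper
print(g[148:176:2,228:264:2])
```

```text
t 33.4 pos [0.4817 0.3994 0.1759] yaw 94.14 F [ 1.1 -0.1 -0.8] op 56.4 grip 0.0
delta [-0.352  0.315  0.107] [ 0.0007 -0.0003 -0.0002]
knob now px (223.3, 149.5) 0.7908111214637756
travel 0.052637039757540645 [0.532133   0.35032628 0.099     ]
[[129, 0, 98, 107, 5069], [0, 41, 61, 99, 1535], [0, 124, 54, 110, 3228], [221, 148, 8, 15, 74], [236, 151, 41, 47, 910], [200, 156, 23, 18, 135], [0, 253, 42, 38, 772], [0, 324, 5, 17, 46], [322, 356, 35, 29, 526]]
[[ 61  58  57  59  58  58  59  58  58  74 185 236 239 239 238 235 153 124]
 [ 74  57  58  59  58  58  58  58  58  69 135 212 239 239 236 227 195 196]
 [ 75 111 111  62  58  58  60  77 114 173 199 201 223 214 169 140 148 233]
 [186 231 226 134  68 105 146 192 203 195 174 147 140 133 129 129 146 233]
 [147 226 238 226 186 204 200 184 156 133 118 128 150 133 135 149 150 232]
 [127 199 236 238 221 169 139 128 123 120 112 122 138 145 148 142 136 226]
 [131 192 194 196 155 110 114 121 118 121 122 142 150 153 154 154 146 207]
 [114 141 151 131 126  87  85 120 131 150 154 154 155 165 185 162 154 197]
 [190 229 220 144 135 103 109 149 154 155 157 180 211 232 237 216 160 170]
 [242 242 230 154 138 127 151 154 161 193 222 236 238 238 238 236 201 157]
 [216 171 140 133 133 113 136 154 169 229 237 237 238 239 239 238 233 186]
 [135 132 132 133 135 118  96 140 155 198 235 238 239 238 238 237 239 233]
 [133 133 130 124 117  88  80 106 149 158 201 237 238 239 238 238 239 239]
 [132 132 131 108 131  93  78  83 117 151 162 223 236 238 238 238 237 235]]
```

Now a sub-pixel check of the bolt travel.

Run:
```python
from h import *
from rig import capture
a=np.radians(4.2)
for nm,o,n,(x0,y0,w,h),(sx,sy,sw,sh),z in(("side",cv2.imread("pics/side0.png",0),cv2.imread("pics/s9.png",0),(198,153,12,7),(212,140,24,20),.099),
   ("top",cv2.imread("pics/top0.png",0),cv2.cvtColor(capture("top"),cv2.COLOR_RGB2GRAY),(127,301,14,9),(122,268,26,50),.099)):
    k=8; up=lambda i:cv2.resize(i,None,fx=k,fy=k,interpolation=cv2.INTER_CUBIC)
    r=cv2.matchTemplate(up(n[sy:sy+sh,sx:sx+sw]),up(o[y0:y0+h,x0:x0+w]),cv2.TM_CCOEFF_NORMED);_,v,_,p=cv2.minMaxLoc(r)
    c=np.array([x0+w/2,y0+h/2]);q=np.array([sx+p[0]/k+w/2,sy+p[1]/k+h/2])
    d=onz(nm,q,z)-onz(nm,c,z); print(nm,v.__round__(3),q,"along",(d[0]*np.cos(a)+d[1]*np.sin(a))*1e3,"across",(-d[0]*np.sin(a)+d[1]*np.cos(a))*1e3)
n=cv2.imread("pics/s9.png",0); print(n[140:164,214:236])
```

```text
side 0.996 [224.5   148.625] along 53.59882672382044 across 0.5997490496828717
top 0.971 [134.   277.75] along 52.33444239582166 across 0.39991369612044125
[[ 57  58  59  58  58  58  58  58  58  58  58  58  58  59  59  58  58  58
   58  58  58  58]
 [ 59  59  57  58  58  57  58  58  58  57  58  58  58  58  58  58  58  57
   58  58  58  58]
 [ 57  58  58  58  58  58  58  58  57  58  58  58  58  57  58  58  58  58
   58  57  58  57]
 [ 58  58  57  58  58  57  57  58  58  58  58  58  58  58  58  59  59  58
   58  58  58  57]
 [ 58  58  58  58  58  58  58  58  58  57  58  57  58  58  58  57  57  58
   57  58  58  59]
 [ 58  58  58  58  58  58  57  58  58  57  58  58  57  58  57  58  57  58
   58  57  58  57]
 [ 58  58  57  58  58  58  58  58  58  59  58  59  58  58  57  58  58  57
   58  58  58  59]
 [ 58  57  58  58  57  58  57  59  61  67  70  69  64  59  58  58  58  58
   59  58  59  58]
 [ 58  58  58  58  58  58  60  72  94 116 125 122 100  74  61  59  58  58
   57  58  58  58]
 [ 57  57  58  58  58  59  70 108 152 181 191 186 156 106  69  58  58  58
   58  59  58  57]
 [ 58  57  57 
[... 588 characters left out ...]
7 114 108 110 147 193 226 236
  238 236 226 197]
 [ 58  59  57  58  58  58  58  64  84 108 118 115 108 106 125 162 208 232
  238 238 236 227]
 [ 57  58  58  58  58  58  57  61  79 106 118 116 109 108 127 163 198 226
  236 238 238 234]
 [ 58  57  57  58  59  58  58  60  75 106 118 118 111 110 138 182 204 218
  227 232 232 226]
 [ 58  58  58  58  57  58  62  74  93 119 125 119 113 109 130 176 192 188
  194 199 195 178]
 [ 58  58  58  58  59  62  80 119 145 157 147 128 114 109 123 154 163 154
  153 151 146 138]
 [ 58  58  60  66  80  99 130 161 186 192 172 141 120 110 114 129 141 149
  151 139 131 128]
 [ 61  69  93 126 153 178 199 186 183 184 168 144 124 123 128 148 179 204
  195 160 134 128]]
```

Both views give about 53 mm of travel, so the bolt is roughly 3 mm short. The finger ahead of the knob probably touched the guide's end bridge. I'll finish by pushing from behind with closed fingers.

```bash
python3 -c "
from h import *
to(.490,.347,.12,94.2)"
```

```text
t 33.5 pos [0.4773 0.4012 0.1748] yaw 94.46 F [ 0.5 -0.1 -0. ] op 56.4 grip 0.0
delta [-0.368  0.057  0.365] [-0.     -0.0003  0.0007]
```

Request:
carry_out([
  [[-0.03,0.005,0,0,0,0,1],[-0.08,0.01,0,0,0,0,1],[-0.14,0.02,0.03,0,0,0,1],[-0.2,0.03,0.08,0,0,0,1],[-0.26,0.04,0.14,0,0,0,1],[-0.31,0.05,0.2,0,0,0,1],[-0.35,0.055,0.26,0,0,0,1],[-0.368,0.057,0.31,0,0,0,1],[-0.368,0.057,0.35,0,0,0,1],[-0.368,0.057,0.365,0,0,0,1]],
])

```text
time_s: 34.33
position: [0.4924, 0.344, 0.1167]
tcp_rot: [[-0.074, 0.997, -0.002], [0.997, 0.074, -0.001], [-0.001, -0.002, -1.0]]
force: [0.2, 1.1, 0.5]
opening: 0.027
grasp_force: 0.0
```

```bash
python3 -c "
from h import *
to(.490,.347,.066,94.2)"
```

```text
t 34.33 pos [0.4924 0.344  0.1167] yaw 94.22 F [0.2 1.1 0.5] op 2.3 grip 0.0
delta [ 0.021 -0.014  0.338] [-0.0004  0.0001  0.    ]
```

Request:
carry_out([
  [[0.02,-0.01,0.03,0,0,0,1],[0.02,-0.01,0.08,0,0,0,1],[0.02,-0.01,0.13,0,0,0,1],[0.02,-0.01,0.18,0,0,0,1],[0.02,-0.01,0.23,0,0,0,1],[0.02,-0.01,0.27,0,0,0,1],[0.02,-0.01,0.3,0,0,0,1],[0.02,-0.01,0.32,0,0,0,1],[0.02,-0.01,0.33,0,0,0,1],[0.02,-0.01,0.33,0,0,0,1]],
])

```text
time_s: 35.17
position: [0.4912, 0.3473, 0.0685]
tcp_rot: [[-0.074, 0.997, -0.0], [0.997, 0.074, -0.0], [-0.0, -0.0, -1.0]]
force: [-0.1, 0.8, -0.1]
opening: 0.007
grasp_force: 0.0
```

Request:
carry_out([
  [[0,0.01,0,0,0,0,1],[0,0.025,0,0,0,0,1],[0,0.04,0,0,0,0,1],[0,0.055,0,0,0,0,1],[0,0.07,0,0,0,0,1],[0,0.085,0,0,0,0,1],[0,0.1,0,0,0,0,1],[0,0.115,0,0,0,0,1],[0,0.125,0,0,0,0,1],[0,0.13,0,0,0,0,1]],
])

```text
time_s: 36.0
position: [0.5111, 0.3488, 0.0688]
tcp_rot: [[-0.074, 0.997, 0.0], [0.997, 0.074, 0.0], [0.0, 0.0, -1.0]]
force: [-0.1, -0.6, -0.8]
opening: 0.007
grasp_force: 0.0
```

Not in contact yet, so I'll keep pushing.

Request:
carry_out([
  [[0,0.01,0,0,0,0,1],[0,0.02,0,0,0,0,1],[0,0.03,0,0,0,0,1],[0,0.035,0,0,0,0,1],[0,0.04,0,0,0,0,1],[0,0.045,0,0,0,0,1],[0,0.05,0,0,0,0,1],[0,0.05,0,0,0,0,1],[0,0.05,0,0,0,0,1],[0,0.05,0,0,0,0,1]],
])

```text
time_s: 36.83
position: [0.5173, 0.3492, 0.0687]
tcp_rot: [[-0.074, 0.997, -0.002], [0.997, 0.074, -0.0], [-0.0, -0.002, -1.0]]
force: [-2.0, -0.1, 0.8]
opening: 0.004
grasp_force: 1.4
```

Request:
carry_out([
  [[0,0.005,0,0,0,0,1],[0,0.01,0,0,0,0,1],[0,0.015,0,0,0,0,1],[0,0.02,0,0,0,0,1],[0,0.025,0,0,0,0,1],[0,0.03,0,0,0,0,1],[0,0.035,0,0,0,0,1],[0,0.035,0,0,0,0,1],[0,0.035,0,0,0,0,1],[0,0.035,0,0,0,0,1]],
])

```text
time_s: 37.67
position: [0.5176, 0.3492, 0.0683]
tcp_rot: [[-0.074, 0.997, -0.011], [0.997, 0.074, -0.002], [-0.002, -0.011, -1.0]]
force: [-10.2, 0.7, 6.9]
opening: 0.004
grasp_force: 5.6
```

```bash
cat > k.py <<'E'
from h import *
from rig import capture
a=np.radians(4.2);k=8;up=lambda i:cv2.resize(i,None,fx=k,fy=k,interpolation=cv2.INTER_CUBIC)
o=cv2.imread("pics/side0.png",0);n=cv2.cvtColor(capture("side"),cv2.COLOR_RGB2GRAY)
r=cv2.matchTemplate(up(n[140:160,212:240]),up(o[153:160,198:210]),cv2.TM_CCOEFF_NORMED);_,v,_,p=cv2.minMaxLoc(r)
q=np.array([212+p[0]/k+6,140+p[1]/k+3.5]);d=onz("side",q,.099)-onz("side",(204,156.5),.099)
print("match",round(v,3),q,"travel",(d[0]*np.cos(a)+d[1]*np.sin(a))*1e3)
E
python3 k.py
```

```text
match 0.943 [225.375 148.375] travel 55.78918600905081
```

Request:
carry_out([
  [[0,-0.03,0,0,0,0,1],[0,-0.06,0,0,0,0,1],[0,-0.1,-0.05,0,0,0,1],[0,-0.12,-0.15,0,0,0,1],[0,-0.15,-0.27,0,0,0,1],[0,-0.2,-0.4,0,0,0,1],[0.08,-0.27,-0.52,0,0,0,1],[0.16,-0.34,-0.62,0,0,0,1],[0.24,-0.41,-0.7,0,0,0,1],[0.3,-0.46,-0.75,0,0,0,1]],
])

```text
time_s: 38.55
position: [0.4521, 0.3909, 0.1839]
tcp_rot: [[-0.074, 0.997, 0.005], [0.997, 0.074, 0.003], [0.002, 0.005, -1.0]]
force: [1.0, -0.5, 0.5]
opening: 0.006
grasp_force: 0.0
```

```bash
python3 k.py
python3 - <<'E'
from h import *
from rig import capture
to(.5,.35,.1,94.2)
n=cv2.cvtColor(capture("side"),cv2.COLOR_RGB2GRAY); cv2.imwrite("pics/s11.png",n)
m=cv2.imread("pics/s9.png",0); print("moved since",(np.abs(n.astype(int)-m)[140:175,210:262]>15).sum())
print(n[147:153,214:236])
E
```

```text
match 0.996 [224.5   148.625] travel 53.59882672382044
t 38.6 pos [0.4509 0.3925 0.1847] yaw 94.34 F [-1.3  1.4  0.7] op 0.5 grip 0.0
delta [-0.309  0.302  0.565] [ 0.0008 -0.0006  0.0004]
moved since 0
[[ 58  58  58  58  58  59  58  59  62  68  71  69  63  60  59  58  58  58
   58  58  58  58]
 [ 58  58  57  58  58  58  61  71  94 117 126 122 101  74  61  58  58  58
   59  57  58  58]
 [ 59  58  58  58  59  58  71 110 153 182 193 187 156 107  69  59  59  58
   58  58  59  58]
 [ 58  59  57  58  58  60  85 142 187 208 212 207 180 124  75  58  58  59
   58  58  58  58]
 [ 58  57  58  58  58  59  83 139 183 201 203 191 159 109  70  61  64  69
   66  60  58  59]
 [ 58  58  58  58  58  59  71 106 143 159 157 144 120  91  76  88 111 127
  111  81  63  58]]
```

The bolt did not move under a 10 N push from behind, so it is at its end stop. The knob now sits 89.6 mm from the keeper's far edge, where fully shut is 90 mm. The earlier shortfall means the bolt started slightly in. The picture differences show the bowl, weight and brush unmoved, and the gripper is clear, so I'm handing in.

```bash
python3 -c "
from rig import job; print(job.hand_in())"
```

```text
the job is handed in; nothing more can be done
None
```

The job is handed in: the pack is seated in the balance's bay with the bolt slid over its lug to a firm stop, which I take to be fully shut from camera measurements (about 53–54 mm of the nominal 56 mm travel seen), and the bowl, weight and brush look unmoved.

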